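# Load cropped grille bars into the end-face scanner and start the scan

## Robot

A 7-joint arm with a two-finger parallel gripper is mounted at the origin on a cart in front of the work surface, level with it; the furniture and walls round the work are solid. World frame = base frame: x ahead of the robot, y to its left, z up, the work surface at z = 0. Lengths are in mm, angles in rad, forces in N, time in s.
With the tool pointing down it reaches from about 350 to 900 mm from the base axis. Payload 8.1 kg.
Tool frame: the origin (TCP) lies at the very end of the fingers, on their centre line; the grasp point (between the pads) lies 19 mm behind it; z points along the fingers, y is the line along which they close (so a half turn about z gives the same grasp; the last joint's range is limited). The gripper opens to 85 mm and grips with 20 to 120 N. Pads are 22 mm wide; open, the fingers measure 114 mm over their backs; the gripper's body (76 mm by 85 mm) begins 54 mm behind the grasp point. The pads swing forward as they close: fully open they stand 13 mm farther back than shut.
Start: joints at [1.218, 0.434, 0.025, 1.573, -0.012, 1.134, -0.075], TCP at [154.481, -605.621, 231.323] pointing down, gripper open.
Joint ranges: [-2.62, 2.62], [-0.44, 2.09], [-1.27, 1.32], [0.08, 2.57], [-1.32, 4.46], [0.12, 2], [-2.74, 2.74]. Speed limits (rad/s): [2.22, 2.22, 3.01, 3.01, 3.14, 3.14, 3.14].

## Interface

Orientations are given as [roll, pitch, yaw] about the fixed x, y, z axes, in that order (R = Rz(yaw) Ry(pitch) Rx(roll)).
In Python, from bench import * gives the robot as it stands. The module is installed in compiled form; this text tells all that it offers.
- The arm moves only by the tool play_rows, never from a script. Its argument "moves" is a list that holds one entry, the list of rows, each a list of 7 numbers: the turn, a rotation vector about the tool's x, y, z in rad, then the shift along the tool's x, y, z in cm, then the opening, from -1 (shut) to 1 (fully open). A call has 1 to 12 rows; each row is the pose to reach, as a shift and turn from the pose commanded when the call began, along the tool's axes at that moment; what a row does not reach only later rows make up. A row lasts 1/10 s, in which the tool goes at most 50 mm and 8.59 degrees, less where a joint would pass 70% of its speed; a pose out of reach is approached as far as the arm can. A call with a gripper value outside its range is refused whole. The fingers move at their own pace and stop on an object; "grip_force" is the grip in N (left out, the last holds). Time passes only in rows, so rows that repeat a pose let the fingers close. It gives the time, the measured TCP pose, the force, the opening and the grip force at its end, in the units of the state.
- read_state(): the state, without advancing time (a new reading comes with each control period).
- read_camera(name): name is "side" or "top" or "wrist"; returns a dict with "pixels" (420x560x3 uint8, red, green, blue), "fx", "fy", "cx", "cy" (pixels), "extrinsics" (4x4, takes a point from camera to world coordinates); the wrist camera has in their place "T_tool_cam" (4x4, takes a point from camera to tool coordinates, whose origin is the TCP and whose axes are the flange's). Camera axes: x right, y down, z forward; pixel columns grow to the right and rows downward; lengths in mm; the calibration is good to about 2 mm. The wrist camera is an equidistant fisheye: a pixel r from the principal point sees the ray r / f radians off the axis. A picture is of the moment at which its call begins: read the wrist's pose just before it. There is no depth.
- close_job(): hands the job in; it is judged then, once.
Trained networks look in the newest picture that a camera, given by its name, has taken for a name from the list of things; names that differ only in an ending like _2 or _b are one class to them, and where a whole thing is asked for, a point or a joint stands for the part that bears it (a point fixed in the world has none). Each returns a list of dicts, best first, with "confidence" (0 to 1); they miss things now and then, are a little off and sometimes report something else, mostly with a low value. They report only what shows in the picture. A call takes as long as a camera call.
- search_frame(camera, target): "uv" ([column, row] in pixels, amid what is visible of it).
- pinpoint(camera, target): "uv" ([column, row] in pixels: a listed point, or the origin of a listed thing).
The state is a dict: "time": time; "q": joint angles; "joint_velocities": joint speeds; "effort": joint torques, N m; "tool_pos": TCP position; "eef_rot": TCP orientation; "ft_force": force on the tool from outside, world axes, zero at the start; "torque": the same for the moment, N m; "width": opening from 0.0 (shut) to 1.0 (fully open); "gripper_force": force on a finger pad.
Only numpy, scipy, OpenCV 4.12 (cv2) and the standard library are available. Lean on these libraries where they do the work, as an engineer would, in place of code of your own. Each camera call takes 0.05 s, during which the arm holds its last target. There are 200 camera calls.

## Task

Lay all the cropped steel bars in the V notches of the toolmark scanner's rack, centred lengthwise and every bright cropped end facing the scanner head: fill the two lower notches first, set a keeper squarely over them so they cannot roll, lay the remaining bars in that keeper's notches, cleanly seated, and set the second keeper over those. Only when everything is in and kept, press the green key just until it clicks, without driving it hard down, and let it go; leave the other things on the bench where they are.

Things in the scene. Friction and masses are not known exactly. Their poses are not given: they have to be found in the camera images.
- bar_a_mid (a point): centre of the first bar, on its axis: dark round steel bar, 20 mm thick, 140 mm long, 0.33 kg, lying on the bench (centre 10 mm up); x runs along it to its cropped end, bright bare steel with a chisel edge; the other end has a yellow exhibit band. Three or four such bars are there, the rest absent. It rolls if pushed
- bar_a_cut (a point): the cropped (bright) end of the first bar, on its axis, 70 mm from its centre
- bar_b_mid (a point): centre of the second bar, on its axis: dark round steel bar, 20 mm thick, 140 mm long, 0.33 kg, lying on the bench (centre 10 mm up); x runs along it to its cropped end, bright bare steel with a chisel edge; the other end has a yellow exhibit band. Three or four such bars are there, the rest absent. It rolls if pushed
- bar_b_cut (a point): the cropped (bright) end of the second bar, on its axis, 70 mm from its centre
- bar_c_mid (a point): centre of the third bar, on its axis: dark round steel bar, 20 mm thick, 140 mm long, 0.33 kg, lying on the bench (centre 10 mm up); x runs along it to its cropped end, bright bare steel with a chisel edge; the other end has a yellow exhibit band. Three or four such bars are there, the rest absent. It rolls if pushed
- bar_c_cut (a point): the cropped (bright) end of the third bar, on its axis, 70 mm from its centre
- bar_d_mid (a point): centre of the fourth bar, on its axis: dark round steel bar, 20 mm thick, 140 mm long, 0.33 kg, lying on the bench (centre 10 mm up); x runs along it to its cropped end, bright bare steel with a chisel edge; the other end has a yellow exhibit band. Three or four such bars are there, the rest absent. It rolls if pushed
- bar_d_cut (a point): the cropped (bright) end of the fourth bar, on its axis, 70 mm from its centre
- keeper_1_grip (a point): middle of the grip of a loose orange keeper, 42 mm above its underside: frame 106 mm long (x), 136 mm wide (y), 0.25 kg, the same when turned half round; keep this side up. The grip is a rib along x, 50 mm long, 10 mm thick (pinch it across y), 28 to 54 mm above the underside. It starts flat on the bench, the other keeper stacked on it
- keeper_2_grip (a point): middle of the grip of a loose orange keeper, 42 mm above its underside: frame 106 mm long (x), 136 mm wide (y), 0.25 kg, the same when turned half round; keep this side up. The grip is a rib along x, 50 mm long, 10 mm thick (pinch it across y), 28 to 54 mm above the underside. It starts stacked on the other keeper, its underside 41 mm above the bench
- seat_1 (a point): fixed point of the scanner: centre of a bar at rest in the left notch, lower layer; x along the bar towards the scanner head (its front 98 mm past the bar's end, 106 mm high), y left, z up. Blue rack: two strips 16 mm thick, 90 mm apart, 90-degree V notches 28 mm wide; corners 5 mm above the bar's axis; between the strips only the base plate, 28 mm below the axis
- seat_2 (a point): fixed point of the scanner: centre of a bar at rest in the right notch, lower layer; x along the bar towards the scanner head (its front 98 mm past the bar's end, 106 mm high), y left, z up. Blue rack: two strips 16 mm thick, 90 mm apart, 90-degree V notches 28 mm wide; corners 5 mm above the bar's axis; between the strips only the base plate, 28 mm below the axis
- seat_3 (a point): fixed point of the scanner: centre of a bar at rest in the left notch, upper layer; x along the bar towards the scanner head (its front 98 mm past the bar's end, 106 mm high), y left, z up. Carried by the upward notches of the lower keeper once that is on; shifts with the keeper's play
- seat_4 (a point): fixed point of the scanner: centre of a bar at rest in the right notch, upper layer; x along the bar towards the scanner head (its front 98 mm past the bar's end, 106 mm high), y left, z up. Carried by the upward notches of the lower keeper once that is on; shifts with the keeper's play
- keeper_place_1 (a point): fixed point of the scanner: middle of the grip of the keeper that stands squarely on the rack's four corners, over the lower bars; axes as at the seats. Each keeper has two strips 16 mm thick, 90 mm apart, with downward V notches (5 mm sideways play over a bar) and upward ones at y = +40 and -40 mm; a bar in an upward notch has its axis 36 mm above the keeper's underside
- keeper_place_2 (a point): fixed point of the scanner: the same for the keeper that stands on the lower keeper's four corners, over the upper bars, 41 mm higher
- scan_key_top (a point): middle of the top of the round green key (32 mm across) on the grey trigger pod (70 x 90 mm, 32 mm high), which is fixed to the bench; the key stands 11 mm proud. It is pressed straight down
- scan_key (a joint): travel of the green key in m: 0 is up, 0.006 its hard stop. Over its rubber dome the force rises to about 4.4 N at 1.4 mm, drops to about 2.1 N at 3.2 mm (the click), then rises again to 6 N at 4.6 mm and over 9 N at 5.5 mm; it springs back when let go
- powder_brush: bystander, loose on the bench: fingerprint powder brush, 168 mm long; origin at the centre of its underside
- marker_red: bystander, loose on the bench: red and white marker, 128 mm long; origin at the centre of its underside
- lifter_box: bystander, loose on the bench: small white box, 45 x 100 x 22 mm; origin at the centre of its underside
- evidence_marker: bystander, loose on the bench: yellow numbered tent, 44 x 45 x 57 mm; origin at the centre of its underside
- vial_amber: bystander, loose on the bench: small amber vial with a black cap, 27 mm across, 54 mm high; origin at the centre of its underside
- usb_stick: bystander, loose on the bench: memory stick, 50 mm long; origin at the centre of its underside

How it is judged (in metres and radians):
On the way, in this order (a step that is already met when the one before it is completed fails the run):
1. both lower notches of the rack hold a bar, cropped end towards the scanner head (((distance between bar_a_mid and seat_1 below 0.018 m and angle between the x axis of bar_a_mid and the x axis of seat_1, either way round below 0.08 rad and x of bar_a_cut in the frame of seat_1 above 0.045 m) or (distance between bar_b_mid and seat_1 below 0.018 m and angle between the x axis of bar_b_mid and the x axis of seat_1, either way round below 0.08 rad and x of bar_b_cut in the frame of seat_1 above 0.045 m) or (distance between bar_c_mid and seat_1 below 0.018 m and angle between the x axis of bar_c_mid and the x axis of seat_1, either way round below 0.08 rad and x of bar_c_cut in the frame of seat_1 above 0.045 m) or (distance between bar_d_mid and seat_1 below 0.018 m and angle between the x axis of bar_d_mid and the x axis of seat_1, either way round below 0.08 rad and x of bar_d_cut in the frame of seat_1 above 0.045 m)) and ((distance between bar_a_mid and seat_2 below 0.018 m and angle between the x axis of bar_a_mid and the x axis of seat_2, either way round below 0.08 rad and x of bar_a_cut in the frame of seat_2 above 0.045 m) or (distance between bar_b_mid and seat_2 below 0.018 m and angle between the x axis of bar_b_mid and the x axis of seat_2, either way round below 0.08 rad and x of bar_b_cut in the frame of seat_2 above 0.045 m) or (distance between bar_c_mid and seat_2 below 0.018 m and angle between the x axis of bar_c_mid and the x axis of seat_2, either way round below 0.08 rad and x of bar_c_cut in the frame of seat_2 above 0.045 m) or (distance between bar_d_mid and seat_2 below 0.018 m and angle between the x axis of bar_d_mid and the x axis of seat_2, either way round below 0.08 rad and x of bar_d_cut in the frame of seat_2 above 0.045 m))), for 0.2 s.
2. a keeper stands squarely on the rack over the two lower bars (all of step 1 and ((distance between keeper_1_grip and keeper_place_1 below 0.014 m and z of keeper_1_grip in the frame of keeper_place_1 between -0.004 and 0.004 m and angle between the x axis of keeper_1_grip and the x axis of keeper_place_1, either way round below 0.08 rad and angle between keeper_1_grip's own z axis and vertical below 0.05 rad) or (distance between keeper_2_grip and keeper_place_1 below 0.014 m and z of keeper_2_grip in the frame of keeper_place_1 between -0.004 and 0.004 m and angle between the x axis of keeper_2_grip and the x axis of keeper_place_1, either way round below 0.08 rad and angle between keeper_2_grip's own z axis and vertical below 0.05 rad))), for 0.2 s.
3. with every bar seated and both keepers on, the green key is pressed through its click (all of step 1 and ((distance between bar_a_mid and seat_1 below 0.018 m and angle between the x axis of bar_a_mid and the x axis of seat_1, either way round below 0.08 rad and x of bar_a_cut in the frame of seat_1 above 0.045 m) or (distance between bar_a_mid and seat_2 below 0.018 m and angle between the x axis of bar_a_mid and the x axis of seat_2, either way round below 0.08 rad and x of bar_a_cut in the frame of seat_2 above 0.045 m) or (distance between bar_a_mid and seat_3 below 0.018 m and angle between the x axis of bar_a_mid and the x axis of seat_3, either way round below 0.08 rad and x of bar_a_cut in the frame of seat_3 above 0.045 m) or (distance between bar_a_mid and seat_4 below 0.018 m and angle between the x axis of bar_a_mid and the x axis of seat_4, either way round below 0.08 rad and x of bar_a_cut in the frame of seat_4 above 0.045 m)) and ((distance between bar_b_mid and seat_1 below 0.018 m and angle between the x axis of bar_b_mid and the x axis of seat_1, either way round below 0.08 rad and x of bar_b_cut in the frame of seat_1 above 0.045 m) or (distance between bar_b_mid and seat_2 below 0.018 m and angle between the x axis of bar_b_mid and the x axis of seat_2, either way round below 0.08 rad and x of bar_b_cut in the frame of seat_2 above 0.045 m) or (distance between bar_b_mid and seat_3 below 0.018 m and angle between the x axis of bar_b_mid and the x axis of seat_3, either way round below 0.08 rad and x of bar_b_cut in the frame of seat_3 above 0.045 m) or (distance between bar_b_mid and seat_4 below 0.018 m and angle between the x axis of bar_b_mid and the x axis of seat_4, either way round below 0.08 rad and x of bar_b_cut in the frame of seat_4 above 0.045 m)) and ((distance between bar_c_mid and seat_1 below 0.018 m and angle between the x axis of bar_c_mid and the x axis of seat_1, either way round below 0.08 rad and x of bar_c_cut in the frame of seat_1 above 0.045 m) or (distance between bar_c_mid and seat_2 below 0.018 m and angle between the x axis of bar_c_mid and the x axis of seat_2, either way round below 0.08 rad and x of bar_c_cut in the frame of seat_2 above 0.045 m) or (distance between bar_c_mid and seat_3 below 0.018 m and angle between the x axis of bar_c_mid and the x axis of seat_3, either way round below 0.08 rad and x of bar_c_cut in the frame of seat_3 above 0.045 m) or (distance between bar_c_mid and seat_4 below 0.018 m and angle between the x axis of bar_c_mid and the x axis of seat_4, either way round below 0.08 rad and x of bar_c_cut in the frame of seat_4 above 0.045 m)) and ((distance between bar_d_mid and seat_1 below 0.018 m and angle between the x axis of bar_d_mid and the x axis of seat_1, either way round below 0.08 rad and x of bar_d_cut in the frame of seat_1 above 0.045 m) or (distance between bar_d_mid and seat_2 below 0.018 m and angle between the x axis of bar_d_mid and the x axis of seat_2, either way round below 0.08 rad and x of bar_d_cut in the frame of seat_2 above 0.045 m) or (distance between bar_d_mid and seat_3 below 0.018 m and angle between the x axis of bar_d_mid and the x axis of seat_3, either way round below 0.08 rad and x of bar_d_cut in the frame of seat_3 above 0.045 m) or (distance between bar_d_mid and seat_4 below 0.018 m and angle between the x axis of bar_d_mid and the x axis of seat_4, either way round below 0.08 rad and x of bar_d_cut in the frame of seat_4 above 0.045 m)) and (((distance between keeper_1_grip and keeper_place_1 below 0.014 m and z of keeper_1_grip in the frame of keeper_place_1 between -0.004 and 0.004 m and angle between the x axis of keeper_1_grip and the x axis of keeper_place_1, either way round below 0.08 rad and angle between keeper_1_grip's own z axis and vertical below 0.05 rad) and (distance between keeper_2_grip and keeper_place_2 below 0.014 m and z of keeper_2_grip in the frame of keeper_place_2 between -0.004 and 0.004 m and angle between the x axis of keeper_2_grip and the x axis of keeper_place_2, either way round below 0.08 rad and angle between keeper_2_grip's own z axis and vertical below 0.05 rad)) or ((distance between keeper_2_grip and keeper_place_1 below 0.014 m and z of keeper_2_grip in the frame of keeper_place_1 between -0.004 and 0.004 m and angle between the x axis of keeper_2_grip and the x axis of keeper_place_1, either way round below 0.08 rad and angle between keeper_2_grip's own z axis and vertical below 0.05 rad) and (distance between keeper_1_grip and keeper_place_2 below 0.014 m and z of keeper_1_grip in the frame of keeper_place_2 between -0.004 and 0.004 m and angle between the x axis of keeper_1_grip and the x axis of keeper_place_2, either way round below 0.08 rad and angle between keeper_1_grip's own z axis and vertical below 0.05 rad))) and value of joint scan_key above 0.0025 m), for 0.05 s.
At the end, for the whole second after the job is handed in: all bars rest in notches (within 18 mm of the seat point, 0.08 rad of its x, bright end to the head), both lower notches filled, one keeper on the rack and one on top of it (grip within 14 mm of its place, 4 mm in height, 0.08 rad, level), key up, all at rest (all of step 1 and ((distance between bar_a_mid and seat_1 below 0.018 m and angle between the x axis of bar_a_mid and the x axis of seat_1, either way round below 0.08 rad and x of bar_a_cut in the frame of seat_1 above 0.045 m) or (distance between bar_a_mid and seat_2 below 0.018 m and angle between the x axis of bar_a_mid and the x axis of seat_2, either way round below 0.08 rad and x of bar_a_cut in the frame of seat_2 above 0.045 m) or (distance between bar_a_mid and seat_3 below 0.018 m and angle between the x axis of bar_a_mid and the x axis of seat_3, either way round below 0.08 rad and x of bar_a_cut in the frame of seat_3 above 0.045 m) or (distance between bar_a_mid and seat_4 below 0.018 m and angle between the x axis of bar_a_mid and the x axis of seat_4, either way round below 0.08 rad and x of bar_a_cut in the frame of seat_4 above 0.045 m)) and ((distance between bar_b_mid and seat_1 below 0.018 m and angle between the x axis of bar_b_mid and the x axis of seat_1, either way round below 0.08 rad and x of bar_b_cut in the frame of seat_1 above 0.045 m) or (distance between bar_b_mid and seat_2 below 0.018 m and angle between the x axis of bar_b_mid and the x axis of seat_2, either way round below 0.08 rad and x of bar_b_cut in the frame of seat_2 above 0.045 m) or (distance between bar_b_mid and seat_3 below 0.018 m and angle between the x axis of bar_b_mid and the x axis of seat_3, either way round below 0.08 rad and x of bar_b_cut in the frame of seat_3 above 0.045 m) or (distance between bar_b_mid and seat_4 below 0.018 m and angle between the x axis of bar_b_mid and the x axis of seat_4, either way round below 0.08 rad and x of bar_b_cut in the frame of seat_4 above 0.045 m)) and ((distance between bar_c_mid and seat_1 below 0.018 m and angle between the x axis of bar_c_mid and the x axis of seat_1, either way round below 0.08 rad and x of bar_c_cut in the frame of seat_1 above 0.045 m) or (distance between bar_c_mid and seat_2 below 0.018 m and angle between the x axis of bar_c_mid and the x axis of seat_2, either way round below 0.08 rad and x of bar_c_cut in the frame of seat_2 above 0.045 m) or (distance between bar_c_mid and seat_3 below 0.018 m and angle between the x axis of bar_c_mid and the x axis of seat_3, either way round below 0.08 rad and x of bar_c_cut in the frame of seat_3 above 0.045 m) or (distance between bar_c_mid and seat_4 below 0.018 m and angle between the x axis of bar_c_mid and the x axis of seat_4, either way round below 0.08 rad and x of bar_c_cut in the frame of seat_4 above 0.045 m)) and ((distance between bar_d_mid and seat_1 below 0.018 m and angle between the x axis of bar_d_mid and the x axis of seat_1, either way round below 0.08 rad and x of bar_d_cut in the frame of seat_1 above 0.045 m) or (distance between bar_d_mid and seat_2 below 0.018 m and angle between the x axis of bar_d_mid and the x axis of seat_2, either way round below 0.08 rad and x of bar_d_cut in the frame of seat_2 above 0.045 m) or (distance between bar_d_mid and seat_3 below 0.018 m and angle between the x axis of bar_d_mid and the x axis of seat_3, either way round below 0.08 rad and x of bar_d_cut in the frame of seat_3 above 0.045 m) or (distance between bar_d_mid and seat_4 below 0.018 m and angle between the x axis of bar_d_mid and the x axis of seat_4, either way round below 0.08 rad and x of bar_d_cut in the frame of seat_4 above 0.045 m)) and (((distance between keeper_1_grip and keeper_place_1 below 0.014 m and z of keeper_1_grip in the frame of keeper_place_1 between -0.004 and 0.004 m and angle between the x axis of keeper_1_grip and the x axis of keeper_place_1, either way round below 0.08 rad and angle between keeper_1_grip's own z axis and vertical below 0.05 rad) and (distance between keeper_2_grip and keeper_place_2 below 0.014 m and z of keeper_2_grip in the frame of keeper_place_2 between -0.004 and 0.004 m and angle between the x axis of keeper_2_grip and the x axis of keeper_place_2, either way round below 0.08 rad and angle between keeper_2_grip's own z axis and vertical below 0.05 rad)) or ((distance between keeper_2_grip and keeper_place_1 below 0.014 m and z of keeper_2_grip in the frame of keeper_place_1 between -0.004 and 0.004 m and angle between the x axis of keeper_2_grip and the x axis of keeper_place_1, either way round below 0.08 rad and angle between keeper_2_grip's own z axis and vertical below 0.05 rad) and (distance between keeper_1_grip and keeper_place_2 below 0.014 m and z of keeper_1_grip in the frame of keeper_place_2 between -0.004 and 0.004 m and angle between the x axis of keeper_1_grip and the x axis of keeper_place_2, either way round below 0.08 rad and angle between keeper_1_grip's own z axis and vertical below 0.05 rad))) and value of joint scan_key below 0.001 m and linear speed of each of bar_a, bar_b, bar_c, bar_d, keeper_1, keeper_2 below 0.02 m/s); the robot touches nothing.
It fails at once if the key is driven hard down, past 5.6 mm of its 6 mm (value of joint scan_key above 0.0056 m).
It fails at once if one of the other things on the bench is pushed more than 3 cm away (distance of any of powder_brush, marker_red, lifter_box, evidence_marker, vial_amber, usb_stick from where it was at the start of the episode above 0.03 m).
Of bar_a, bar_b, bar_c, bar_d only 3 to 4 are there at a start; the rules pass over those that are not, and their reading is None.
At some moment in a run one of bar_a, bar_b, bar_c, bar_d may be knocked a few centimetres aside while the robot is not near it.
It also fails if it takes over 210 s, if anything falls off the work surface, if the arm or the gripper's body presses on something with over 40 N, if the wrist force passes 120 N, or if a joint passes its speed limit or range.

## Working session

There is one attempt and no reset: what is moved stays moved. The work goes in short steps, Python scripts to look and compute and a tool call to move; the robot and the scene stay as the last step left them, time stands still between calls to the robot, and variables do not carry over. Pictures are saved under pics/ and viewed, at most 14 in all, crops included, and the job is handed in when it is done.

Besides the shell and the picture viewer there is one more tool, called after "Emit:" by a JSON object that holds its "name" and its "arguments", one argument or row to a line. play_rows: Moves the arm, as the interface text tells. Its arguments: {"type":"object","properties":{"moves":{"type":"array","items":{"type":"array","items":{"type":"array","items":{"type":"number"}}}},"grip_force":{"type":"number"}},"required":["moves"]}

```bash
mkdir -p pics
cat > h.py <<'E'
from bench import *
import numpy as np, cv2
from scipy.spatial.transform import Rotation as R
def save(c,n):
    d=read_camera(c); cv2.imwrite('pics/'+n,d['pixels'][:,:,::-1]); return d
def ray(d,uv):
    T=np.array(d['extrinsics']); v=np.array([(uv[0]-d['cx'])/d['fx'],(uv[1]-d['cy'])/d['fy'],1])
    return T[:3,3],T[:3,:3]@v
def atz(d,uv,z):
    o,v=ray(d,uv); return (o+v*(z-o[2])/v[2])
def proj(d,p):
    T=np.linalg.inv(np.array(d['extrinsics'])); q=T[:3,:3]@np.array(p)+T[:3,3]
    return [d['cx']+d['fx']*q[0]/q[2], d['cy']+d['fy']*q[1]/q[2]]
def tri(d1,u1,d2,u2):
    o1,v1=ray(d1,u1);o2,v2=ray(d2,u2)
    A=np.stack([v1,-v2],1); s=np.linalg.lstsq(A,o2-o1,rcond=None)[0]
    a=o1+v1*s[0]; b=o2+v2*s[1]; return (a+b)/2, np.linalg.norm(a-b)
E
python3 - <<'E'
from h import *
s=read_state(); print(s)
T={}
for c in ['top','side']:
    d=save(c,c+'0.png'); T[c]=d; print(c,d['fx'],d['fy'],d['cx'],d['cy'],np.round(d['extrinsics'],3).tolist())
    for n in ['bar_a_mid','bar_a_cut','keeper_1_grip','seat_1','seat_2','keeper_place_1','scan_key_top']:
        r=pinpoint(c,n); print(c,n,[(np.round(x['uv']).tolist(),round(x['confidence'],2)) for x in r[:6]])
d=save('wrist','wrist0.png'); print(d['fx'],d['cx'],d['cy'],np.round(d['T_tool_cam'],3).tolist())
E
```

```text
{'time': 0.0, 'q': array([ 1.21840412,  0.43520958,  0.02494851,  1.57411191, -0.01161993,
        1.13399879, -0.07509146]), 'joint_velocities': array([-4.46318845e-04, -9.52431659e-04,  4.82814860e-05, -1.95480562e-04,
        1.16932071e-03, -2.57430111e-03, -1.16058982e-03]), 'effort': array([-7.85491775e-04, -6.70478582e+01,  1.02454092e+00, -3.16211665e+01,
        1.55976933e-02,  1.26896863e-02, -4.96057424e-06]), 'tool_pos': array([ 154.33877322, -605.11264825,  230.52827829]), 'eef_rot': array([-3.14001412e+00,  1.15043295e-04,  2.49744621e-01]), 'ft_force': array([-0.38418761,  1.04866421,  0.98578633]), 'torque': array([ 0.01753949, -0.00746013, -0.01652726]), 'gripper_force': 0.0, 'width': 0.9975017926041962}
top 500.8998031250697 500.8998031250697 281.97973039298296 208.76352059496264 [[0.026, -0.985, 0.171, 280.423], [-1.0, -0.024, 0.016, 57.329], [-0.011, -0.171, -0.985, 1538.884], [0.0, 0.0, 0.0, 1.0]]
top bar_a_mid []
top bar_a_cut [([258.0, 166.0], 0.55), ([308.0, 248.0], 0.29)]
top keeper_1_grip [([423.0, 200.0], 0.74), ([321.0, 190.0], 0.56), ([347.0, 192.0], 0.2
[... 451 characters left out ...]
, 948.93], [0.0, 0.0, 0.0, 1.0]]
side bar_a_mid [([249.0, 237.0], 0.69), ([229.0, 269.0], 0.29)]
side bar_a_cut []
side keeper_1_grip [([306.0, 174.0], 0.61)]
side seat_1 [([288.0, 186.0], 0.95), ([279.0, 197.0], 0.91), ([276.0, 208.0], 0.58), ([274.0, 178.0], 0.43)]
side seat_2 [([288.0, 186.0], 0.95), ([279.0, 197.0], 0.91), ([276.0, 208.0], 0.58), ([274.0, 178.0], 0.43)]
side keeper_place_1 [([279.0, 179.0], 0.97), ([282.0, 188.0], 0.7), ([272.0, 175.0], 0.3)]
side scan_key_top [([298.0, 248.0], 0.44), ([333.0, 185.0], 0.42)]
325.19226210127806 282.3803633379626 211.66112863444775 [[0.0, -0.948, -0.319, 81.724], [1.0, 0.0, -0.0, 0.67], [0.0, -0.319, 0.948, -142.361], [0.0, 0.0, 0.0, 1.0]]
```

Run:
```python
import cv2
for c,x0,x1,y0,y1 in [('top',150,480,110,350),('side',140,420,120,330)]:
    i=cv2.imread(f'pics/{c}0.png')[y0:y1,x0:x1]; i=cv2.resize(i,None,fx=2.4,fy=2.4,interpolation=cv2.INTER_CUBIC); cv2.imwrite(f'pics/{c}0c.png',i); print(i.shape)
```

```text
(576, 792, 3)
(504, 672, 3)
```

View pics/top0c.png

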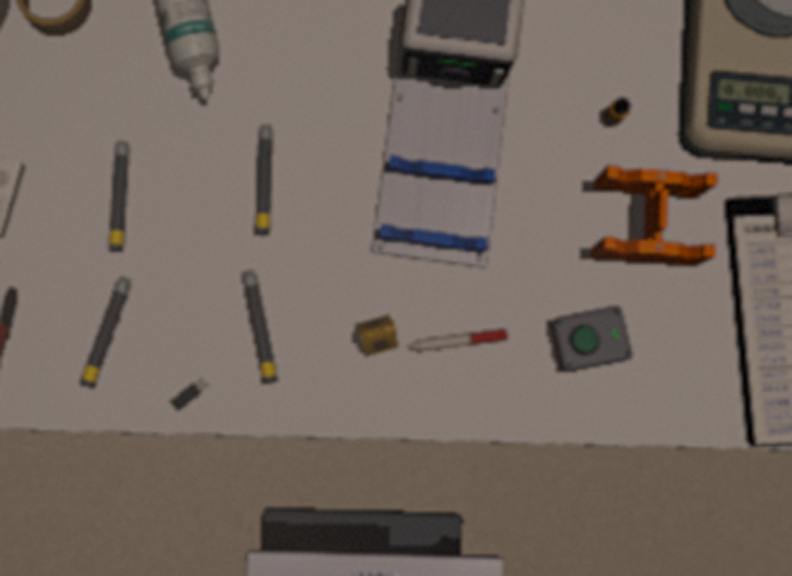

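View pics/side0c.png

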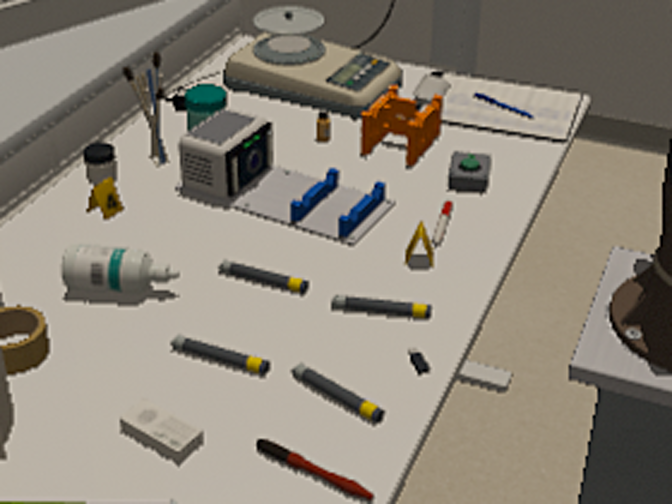

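```bash
cat >> h.py <<'E'
def wcam():
    s=read_state(); d=read_camera('wrist')
    T=np.eye(4); T[:3,:3]=R.from_euler('xyz',s['eef_rot']).as_matrix(); T[:3,3]=s['tool_pos']
    d['E']=T@np.array(d['T_tool_cam']); d['s']=s; return d
def wray(d,uv):
    a=np.array([uv[0]-d['cx'],uv[1]-d['cy']])/d['fx']; r=np.hypot(*a)
    v=np.array([*(a/max(r,1e-9)*np.sin(r)),np.cos(r)]); return d['E'][:3,3],d['E'][:3,:3]@v
def watz(d,uv,z):
    o,v=wray(d,uv); return o+v*(z-o[2])/v[2]
def wproj(d,p):
    T=np.linalg.inv(d['E']); q=T[:3,:3]@np.array(p,float)+T[:3,3]
    r=np.hypot(q[0],q[1]); t=np.arctan2(r,q[2]); return d['cx']+d['fx']*t*q[0]/r, d['cy']+d['fx']*t*q[1]/r
def toTool(p,s=None):
    "world point -> cm shift in current tool frame"
    s=s or read_state(); M=R.from_euler('xyz',s['eef_rot']); return M.inv().apply(np.array(p)-s['tool_pos'])/10
E
python3 - <<'E'
from h import *
t=read_camera('top'); s=read_camera('side')
pt=lambda x,y:(x/2.4+150,y/2.4+110)
ps=lambda x,y:(x/2.4+140,y/2.4+120)
for n,a,b in [('A',(122,143),(117,249)),('B',(265,126),(262,234)),('C',(125,279),(88,385)),('D',(248,271),(270,381))]:
    p,q=atz(t,pt(*a),12),atz(t,pt(*b),12); v=p-q; print(n,np.round((p+q)/2),round(np.linalg.norm(v)),round(np.arctan2(v[1],v[0]),3))
for n,a in [('UL',(388,162)),('UR',(494,175)),('LL',(377,230)),('LR',(487,241)),('plateLL',(373,251)),('plateLR',(486,266)),('plateUR',(507,85))]:
    print(n,np.round(atz(t,pt(*a),0 if 'pl' in n else 38)))
print('rib',np.round(atz(t,pt(656,187),95)),np.round(atz(t,pt(656,232),95)))
print('kp corners',[np.round(atz(t,pt(*a),82)) for a in [(604,172),(716,180),(602,243),(714,252)]])
print('key',tri(t,pt(585,339),s,ps(470,162)))
for n,a in [('marker',(505,336)),('marker2',(410,346)),('tent',(377,335)),('usb',(188,394)),('vial',(615,110)),('tent2?',(0,0)),('knife',(8,310)),('box',(0,200))]: print(n,np.round(atz(t,pt(*a),0)))
print('seats',np.round(tri(t,(320,188.5),s,(274,192))[0]))
E
```

```text
A [594. 339.  12.] 141 0.008
B [619. 153.  12.] 144 0.007
C [416. 346.  12.] 142 -0.283
D [429. 152.  12.] 143 0.231
UL [640.  -8.  38.]
UR [ 627. -143.   38.]
LL [552.   5.  38.]
LR [ 541. -134.   38.]
plateLL [531.   8.   0.]
plateLR [ 515. -138.    0.]
plateUR [ 758. -165.    0.]
rib [ 603. -333.   95.] [ 547. -332.   95.]
kp corners [array([ 623., -273.,   82.]), array([ 617., -411.,   82.]), array([ 534., -269.,   82.]), array([ 526., -406.,   82.])]
key (array([ 418.54238185, -255.85539825,   41.70383006]), np.float64(2.204426108911759))
marker [ 425. -162.    0.]
marker2 [409. -41.   0.]
tent [422.   1.   0.]
usb [341. 240.   0.]
vial [ 727. -307.    0.]
tent2? [862. 518.   0.]
knife [442. 477.   0.]
box [586. 498.   0.]
seats [597. -29.  99.]
```

Run:
```python
from h import *
print(toTool([520,-70,300]), read_state()['q'])
```

```text
[ 48.6527499  -42.86844922  -6.86878027] [ 1.21839826  0.43447585  0.02499498  1.57321353 -0.01159859  1.13401028
 -0.07514359]
```

Emit:
{"name": "play_rows", "arguments": {
  "moves": [
    [[0,0,0.03,4,-3.6,-2,1],[0,0,0.06,8,-7.1,-4,1],[0,0,0.09,12,-10.7,-7,1],[0,0,0.12,16,-14.3,-7,1],[0,0,0.15,20,-17.8,-7,1],[0,0,0.18,24,-21.4,-7,1],[0,0,0.21,28,-25,-7,1],[0,0,0.24,32.4,-28.6,-7,1],[0,0,0.27,36.5,-32.1,-7,1],[0,0,0.3,40.5,-35.7,-7,1],[0,0,0.33,44.6,-39.3,-7,1],[0,0,0.35,48.6,-42.9,-7,1]]
  ]
}}

```text
time: 2.15
tool_pos: [486.1, -118.6, 301.7]
eef_rot: [3.141, -0.001, -0.102]
ft_force: [0.8, -1.0, -0.2]
width: 1.004
gripper_force: 0.0
```

Emit:
{"name": "play_rows", "arguments": {
  "moves": [
    [[0,0,0,0,0,0,1],[0,0,0,0,0,0,1],[0,0,0,0,0,0,1],[0,0,0,0,0,0,1]]
  ]
}}

```text
time: 2.55
tool_pos: [484.6, -121.8, 301.3]
eef_rot: [3.141, 0.0, -0.103]
ft_force: [-0.3, -0.2, 0.6]
width: 1.006
gripper_force: 0.0
```

Run:
```python
from h import *
d=wcam(); cv2.imwrite('pics/w1.png',d['pixels'][:,:,::-1]); s=d['s']; print(s['tool_pos'],s['eef_rot'],s['q'])
for n in ['seat_1','seat_3','keeper_place_1','bar_a_mid','bar_a_cut','keeper_1_grip','scan_key_top']:
    print(n,[(np.round(x['uv']).tolist(),round(x['confidence'],2),np.round(watz(d,x['uv'],34)).tolist()) for x in pinpoint('wrist',n)[:6]])
```

```text
[ 484.63395473 -121.76979181  301.34534268] [ 3.14099413e+00  7.40514040e-05 -1.02664700e-01] [ 0.38996029  0.19711154 -0.29975291  1.74315616  0.06247109  1.21062566
 -1.59982822]
seat_1 [([263.0, 94.0], 0.94, [584.0, -109.0, 34.0]), ([193.0, 93.0], 0.77, [597.0, -21.0, 34.0]), ([201.0, 90.0], 0.65, [600.0, -32.0, 34.0]), ([14.0, 145.0], 0.19, [588.0, 307.0, 34.0])]
seat_3 [([263.0, 94.0], 0.94, [584.0, -109.0, 34.0]), ([193.0, 93.0], 0.77, [597.0, -21.0, 34.0]), ([201.0, 90.0], 0.65, [600.0, -32.0, 34.0]), ([14.0, 145.0], 0.19, [588.0, 307.0, 34.0])]
keeper_place_1 [([228.0, 94.0], 0.96, [590.0, -65.0, 34.0]), ([219.0, 86.0], 0.63, [601.0, -55.0, 34.0])]
bar_a_mid [([86.0, 104.0], 0.63, [616.0, 141.0, 34.0]), ([228.0, 92.0], 0.51, [592.0, -65.0, 34.0])]
bar_a_cut [([83.0, 57.0], 0.81, [684.0, 137.0, 34.0])]
keeper_1_grip [([440.0, 92.0], 0.83, [575.0, -343.0, 34.0])]
scan_key_top [([388.0, 209.0], 0.67, [419.0, -261.0, 34.0])]
```

View pics/w1.png

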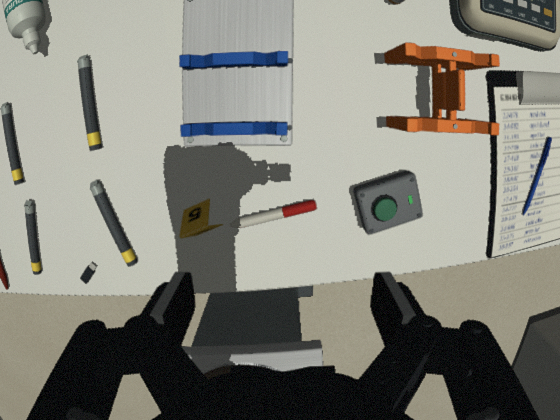

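Emit:
{"name": "play_rows", "arguments": {
  "moves": [
    [[0,0,0,3.6,-2.2,2,1],[0,0,0,7.2,-4.4,4,1],[0,0,0,11,-6.7,7,1],[0,0,0,11,-6.7,7,1],[0,0,0,11,-6.7,7,1],[0,0,0,11,-6.7,7,1],[0,0,0,11,-6.7,7,1]]
  ]
}}

```text
time: 3.65
tool_pos: [601.1, -65.7, 232.7]
eef_rot: [3.141, -0.002, -0.102]
ft_force: [0.4, 0.3, 0.0]
width: 0.998
gripper_force: 0.0
```

Run:
```python
from h import *
d=wcam(); s=d['s']; print(s['tool_pos'],s['eef_rot'])
cv2.imwrite('pics/w2.png',d['pixels'][:,:,::-1])
for n in ['seat_1','keeper_place_1','keeper_place_2']:
    print(n,[(np.round(x['uv'],1).tolist(),round(x['confidence'],2),np.round(watz(d,x['uv'],34)).tolist()) for x in pinpoint('wrist',n)[:6]])
```

```text
[601.10210026 -65.74915667 232.66487438] [ 3.14088522e+00 -1.77296198e-03 -1.01720688e-01]
seat_1 [([246.6, 202.3], 0.92, [584.0, -25.0, 34.0]), ([323.5, 188.8], 0.84, [590.0, -110.0, 34.0]), ([328.8, 205.6], 0.73, [571.0, -115.0, 34.0]), ([15.0, 320.8], 0.67, [411.0, 440.0, 34.0]), ([250.1, 192.8], 0.61, [594.0, -30.0, 34.0])]
keeper_place_1 [([13.1, 319.2], 0.69, [414.0, 444.0, 34.0]), ([288.6, 216.5], 0.63, [563.0, -70.0, 34.0]), ([290.1, 209.3], 0.62, [571.0, -72.0, 34.0])]
keeper_place_2 [([13.1, 319.2], 0.69, [414.0, 444.0, 34.0]), ([288.6, 216.5], 0.63, [563.0, -70.0, 34.0]), ([290.1, 209.3], 0.62, [571.0, -72.0, 34.0])]
```

View pics/w2.png

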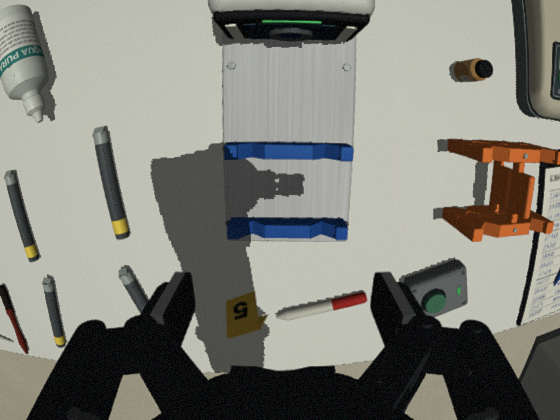

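Run:
```python
import cv2
i=cv2.imread('pics/w2.png')[130:250,215:365]; cv2.imwrite('pics/w2c.png',cv2.resize(i,None,fx=5,fy=5,interpolation=cv2.INTER_CUBIC))
```

```text
(no output)
```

View pics/w2c.png

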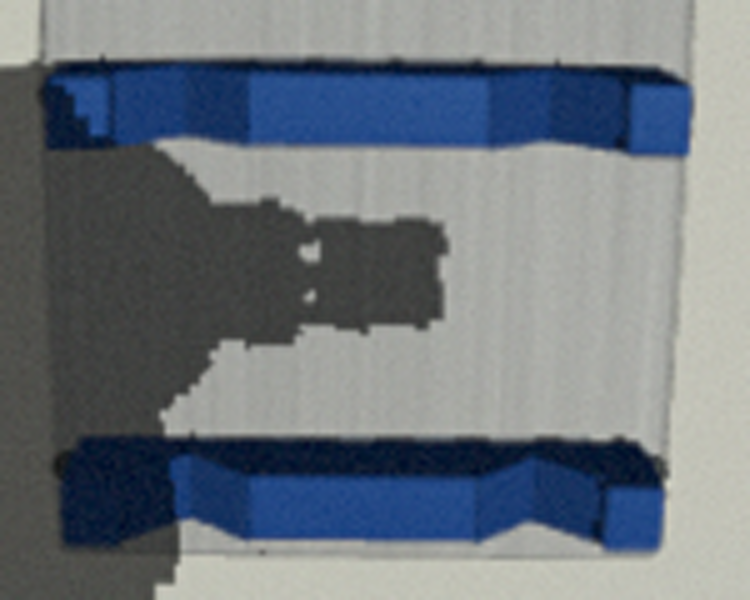

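```bash
cat > fit.py <<'E'
from h import *
from scipy.optimize import least_squares
d=read_camera('wrist')
T=np.eye(4); T[:3,:3]=R.from_euler('xyz',[3.14088522,-1.77296198e-03,-.101720688]).as_matrix(); T[:3,3]=[601.102,-65.749,232.665]
d['E']=T@np.array(d['T_tool_cam'])
P=[(53,26,250,72),(53,-26,488,74),(53,54,112,73),(53,-54,628,80),(37,26,248,147),(37,-26,490,148),(37,-54,628,152),(-37,26,248,475),(-37,-26,476,475),(-37,-54,604,485),(-53,26,248,540),(-53,-26,476,540),(-53,-54,604,545)]
def f(v,k=None):
    r=[]
    for x,y,u,w in P:
        c,s=np.cos(v[2]),np.sin(v[2]); a,b=wproj(d,[v[0]+c*x-s*y,v[1]+s*x+c*y,v[3]+5]); r+=[a-u/5-215,b-w/5-130]
    return np.array(r)
o=least_squares(f,[590,-65,-.1,34],loss='soft_l1',x_scale=[1,1,.01,1]); print(o.x,np.round(f(o.x),1).reshape(-1,2).tolist())
E
python3 fit.py
```

```text
[ 5.89640036e+02 -7.18955793e+01 -1.12856276e-01  3.07962383e+01] [[-0.7, -0.2], [1.4, 0.1], [0.3, -0.3], [-0.3, -0.3], [-0.3, -0.1], [0.6, 0.3], [-1.0, 0.2], [-0.0, 0.1], [0.9, 0.5], [-0.1, -1.3], [0.1, 0.2], [0.3, 0.6], [-1.1, -0.3]]
```

Emit:
{"name": "play_rows", "arguments": {
  "moves": [
    [[0,0,-0.03,-0.5,-5,1,1],[0,0,-0.06,-1,-10,2,1],[0,0,-0.09,-1.5,-15,3,1],[0,0,-0.11,-2,-19,5,1],[0,0,-0.11,-2.2,-21.5,5.3,1],[0,0,-0.11,-2.2,-21.5,5.3,1],[0,0,-0.11,-2.2,-21.5,5.3,1],[0,0,-0.11,-2.2,-21.5,5.3,1],[0,0,-0.11,-2.2,-21.5,5.3,1]]
  ]
}}

```text
time: 4.8
tool_pos: [601.6, 149.6, 178.7]
eef_rot: [3.141, -0.001, 0.007]
ft_force: [-0.3, -0.6, 0.1]
width: 1.002
gripper_force: 0.0
```

```bash
cat >> h.py <<'E'
def bars(name=None):
    """bars in the wrist picture: dark elongated body segments via the yellow band + networks"""
    d=wcam(); s=d['s']; print('tool',np.round(s['tool_pos'],1),np.round(s['eef_rot'],4))
    if name: cv2.imwrite('pics/'+name,d['pixels'][:,:,::-1])
    m=[x for x in pinpoint('wrist','bar_a_mid') if x['confidence']>.3]; c=[x for x in pinpoint('wrist','bar_a_cut') if x['confidence']>.3]
    hsv=cv2.cvtColor(d['pixels'],cv2.COLOR_RGB2HSV)
    msk=cv2.inRange(hsv,(20,130,90),(35,255,255)); n,_,st,ce=cv2.connectedComponentsWithStats(msk)
    M=[watz(d,x['uv'],10) for x in m]; C=[watz(d,x['uv'],10) for x in c]; Y=[watz(d,ce[i],12) for i in range(1,n) if st[i,4]>25]
    for x,p in zip(m,M):
        print('mid',np.round(p,1),round(x['confidence'],2))
        for l,L in (('cut',C),('yel',Y)):
            for q in L:
                v=q-p; r=np.hypot(*v[:2])
                if 40<r<90: 
                    if l=='yel': v=-v
                    print('   ',l,np.round(q,1),'r',round(r,1),'yaw',round(np.arctan2(v[1],v[0]),3))
    return d
E
python3 -c "
from h import *
bars('w3.png')"
```

```text
tool [601.6 149.6 178.7] [ 3.1409e+00 -8.0000e-04  7.1000e-03]
mid [619.2 153.9  10. ] 0.63
    cut [687.4 153.   10. ] r 68.3 yaw -0.013
    yel [562.5 152.5  12. ] r 56.7 yaw 0.026
```

View pics/w3.png

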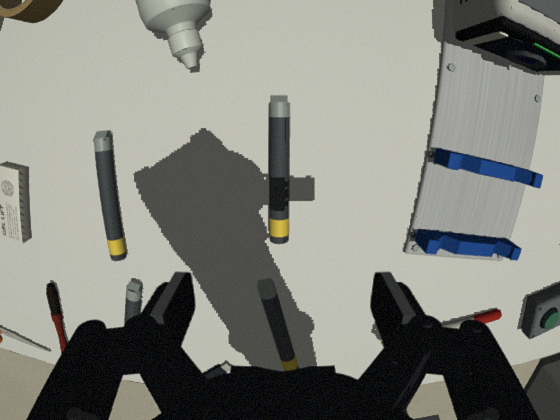

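Emit:
{"name": "play_rows", "arguments": {
  "moves": [
    [[0,0,0,0.8,-0.2,4,0.1],[0,0,0,1.7,-0.4,8,0.1],[0,0,0,1.7,-0.4,12,0.1],[0,0,0,1.7,-0.4,15,0.1],[0,0,0,1.7,-0.4,17.5,0.1],[0,0,0,1.7,-0.4,17.5,0.1],[0,0,0,1.7,-0.4,17.5,0.1],[0,0,0,1.7,-0.4,17.5,-1],[0,0,0,1.7,-0.4,17.5,-1],[0,0,0,1.7,-0.4,17.5,-1],[0,0,0,1.7,-0.4,17.5,-1],[0,0,0,1.7,-0.4,17.5,-1]]
  ],
  "grip_force": 60
}}

```text
time: 6.15
tool_pos: [619.0, 155.5, 5.2]
eef_rot: [-3.141, -0.002, 0.009]
ft_force: [-0.6, -0.2, 5.2]
width: 0.208
gripper_force: 58.5
```

Emit:
{"name": "play_rows", "arguments": {
  "moves": [
    [[0,0,0,0,0,-4,-1],[0,0,0,0,0,-8,-1],[0,0,0.03,-0.5,3,-10,-1],[0,0,0.06,-1,7,-10,-1],[0,0,0.09,-1.5,11,-10,-1],[0,0,0.122,-2.2,15,-10,-1],[0,0,0.122,-2.67,18.7,-10,-1],[0,0,0.122,-2.67,18.7,-10,-1],[0,0,0.122,-2.67,18.7,-8,-1],[0,0,0.122,-2.67,18.7,-8,-1],[0,0,0.122,-2.67,18.7,-8,-1],[0,0,0.122,-2.67,18.7,-8,-1]]
  ]
}}

```text
time: 7.35
tool_pos: [593.5, -31.1, 84.1]
eef_rot: [-3.141, -0.001, -0.112]
ft_force: [0.4, 0.4, -1.6]
width: 0.201
gripper_force: 59.7
```

Run:
```python
from h import *
d=wcam(); cv2.imwrite('pics/w4.png',cv2.resize(d['pixels'][:,:,::-1],(800,600))); s=d['s']; print(s['tool_pos'],s['eef_rot'],s['ft_force'],s['width'])
print(toTool([594.1,-32.2,27],s))
```

```text
[593.52370454 -31.1013231   84.13806033] [-3.14142512e+00 -8.69412073e-04 -1.11505621e-01] [ 0.37251092  0.36800326 -1.64276406] 0.20141752520450426
[0.06452947 0.10372994 5.713847  ]
```

View pics/w4.png

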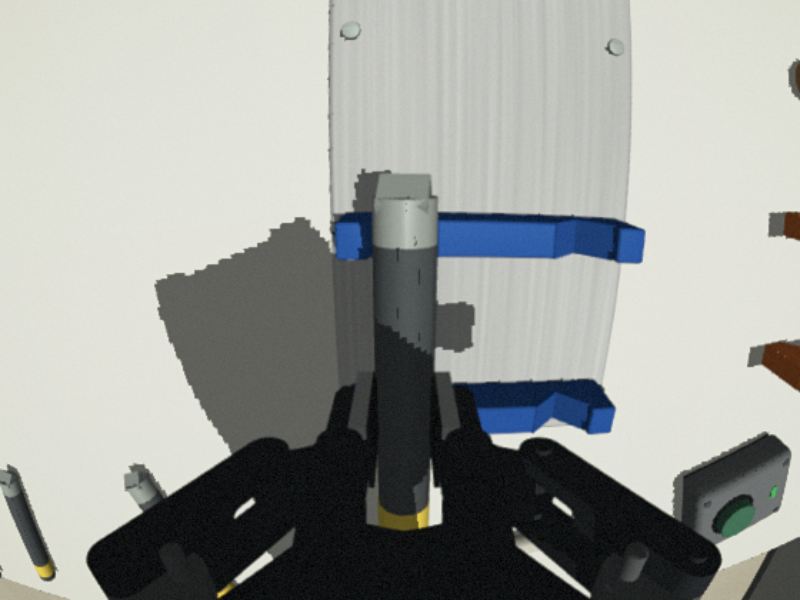

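Emit:
{"name": "play_rows", "arguments": {
  "moves": [
    [[0,0,0,0,0.1,2,-1],[0,0,0,0,0.1,3.5,-1],[0,0,0,0,0.1,4.5,-1],[0,0,0,0,0.1,5.0,-1],[0,0,0,0,0.1,5.4,-1],[0,0,0,0,0.1,5.6,-1],[0,0,0,0,0.1,5.6,-1],[0,0,0,0,0.1,5.6,-1]]
  ]
}}

```text
time: 8.2
tool_pos: [593.4, -30.7, 30.9]
eef_rot: [-3.141, -0.002, -0.111]
ft_force: [-12.4, 3.5, 35.3]
width: 0.204
gripper_force: 64.1
```

Emit:
{"name": "play_rows", "arguments": {
  "moves": [
    [[0,0,0,0,0,-0.15,-1],[0,0,0,0,0,-0.2,-0.7],[0,0,0,0,0,-0.2,-0.4],[0,0,0,0,0,-0.2,-0.1],[0,0,0,0,0,-0.2,0],[0,0,0,0,0,-0.2,0],[0,0,0,0,0,-3,0],[0,0,0,0,0,-8,0],[0,0,0,0,0,-12,0],[0,0,0,-1,0,-16,0],[0,0,0,-1,0,-16,0],[0,0,0,-1,0,-16,0]]
  ]
}}

```text
time: 9.4
tool_pos: [583.5, -31.7, 188.1]
eef_rot: [3.141, -0.002, -0.113]
ft_force: [0.8, 0.4, -0.9]
width: 0.497
gripper_force: 0.0
```

Run:
```python
from h import *
d=wcam(); s=d['s']; print(s['tool_pos'],s['eef_rot'],s['ft_force'],s['width'])
i=d['pixels'][:,:,::-1]; cv2.imwrite('pics/w5.png',cv2.resize(i[60:300,180:480],None,fx=2.6,fy=2.5))
for n in ['bar_a_mid','bar_a_cut','seat_1','keeper_place_1']:
    print(n,[(np.round(x['uv'],1).tolist(),round(x['confidence'],2),np.round(watz(d,x['uv'],34),1).tolist()) for x in pinpoint('wrist',n)[:6]])
```

```text
[583.46118425 -31.67659425 188.10817634] [ 3.14145286e+00 -2.05254778e-03 -1.12601669e-01] [ 0.76206892  0.43265555 -0.93168529] 0.4967631848861255
bar_a_mid [([280.5, 185.1], 0.72, [592.4, -31.6, 34.0])]
bar_a_cut [([280.7, 111.1], 0.68, [660.9, -39.5, 34.0]), ([131.7, 279.3], 0.32, [504.6, 149.6, 34.0])]
seat_1 [([362.4, 181.8], 0.88, [587.4, -109.6, 34.0]), ([282.0, 180.7], 0.79, [596.5, -33.4, 34.0]), ([376.8, 195.2], 0.73, [572.6, -123.6, 34.0]), ([281.6, 195.3], 0.71, [582.4, -31.5, 34.0])]
keeper_place_1 [([330.6, 197.6], 0.95, [575.0, -77.7, 34.0]), ([336.4, 210.6], 0.6, [561.3, -82.5, 34.0])]
```

View pics/w5.png

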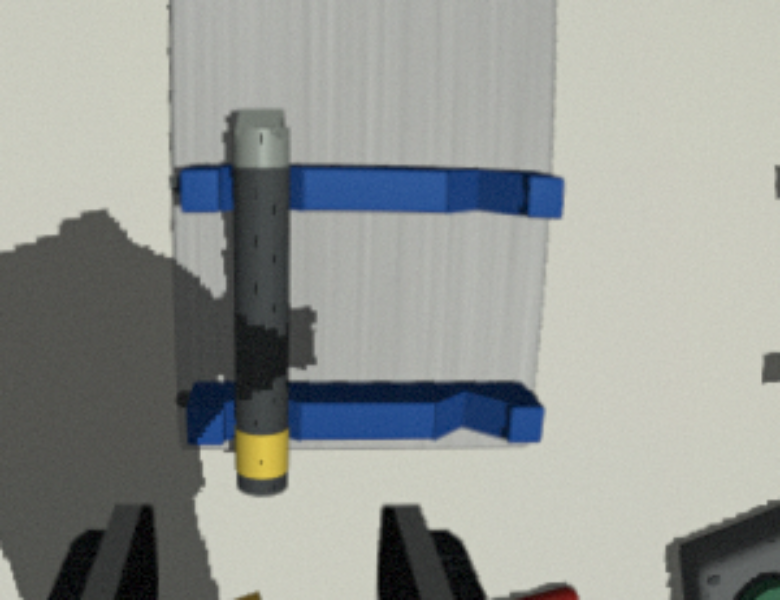

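Emit:
{"name": "play_rows", "arguments": {
  "moves": [
    [[0,0,-0.05,-3,-2.7,0,0],[0,0,-0.1,-6,-5.4,0,0],[0,0,-0.16,-9.4,-8.1,0.5,0],[0,0,-0.22,-12.5,-10.8,0.5,0],[0,0,-0.28,-15.6,-13.5,0.8,0],[0,0,-0.344,-18.7,-16.2,0.8,0],[0,0,-0.344,-18.7,-16.2,0.8,0],[0,0,-0.344,-18.7,-16.2,0.8,0],[0,0,-0.344,-18.7,-16.2,0.8,0],[0,0,-0.344,-18.7,-16.2,0.8,0]]
  ]
}}

```text
time: 10.65
tool_pos: [416.1, 149.5, 179.0]
eef_rot: [3.141, 0.0, 0.229]
ft_force: [0.5, -0.3, -0.1]
width: 0.5
gripper_force: 0.0
```

Run:
```python
from h import *
d=bars('w6.png')
```

```text
tool [416.1 149.5 179. ] [3.1415e+00 5.0000e-04 2.2930e-01]
mid [597.7 -45.2  10. ] 0.91
    cut [678.  -59.6  10. ] r 81.5 yaw -0.178
    yel [545.  -43.5  12. ] r 52.7 yaw -0.032
```

```bash
sed -i "s/^    for x,p in zip(m,M):/    print('C',np.round(C,1).tolist(),'Y',np.round(Y,1).tolist())\n    for x,p in zip(m,M):/" h.py; python3 -c "
from h import *
bars('w6.png')"
```

```text
tool [415.8 149.8 179.1] [-3.1416e+00  3.0000e-04  2.3000e-01]
C [[679.9, -60.3, 10.0]] Y [[539.1, 339.9, 12.0], [545.0, -43.6, 12.0], [360.7, 364.1, 12.0], [423.7, -8.9, 12.0], [372.1, 138.8, 12.0]]
mid [603.2 -46.6  10. ] 0.71
    cut [679.9 -60.3  10. ] r 77.9 yaw -0.176
    yel [545.  -43.6  12. ] r 58.2 yaw -0.052
```

View pics/w6.png

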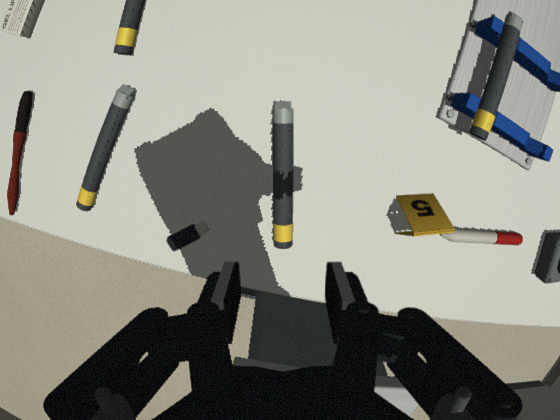

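Run:
```python
from h import *
d=wcam(); a,b=watz(d,(283,103),11),watz(d,(284,247),11); v=a-b; m=(a+b)/2
print(a,b,np.hypot(*v[:2]),np.arctan2(v[1],v[0]),m,toTool([m[0],m[1],4],d['s']))
# C: 
a,b=watz(d,(126,87),11),watz(d,(84,209),11); v=a-b; print('C',(a+b)/2,np.hypot(*v[:2]),np.arctan2(v[1],v[0]))
```

```text
[498.38375029 168.50911426  11.        ] [355.93009762 133.81562122  11.        ] 146.61746696089014 0.23889167266085623 [427.15692395 151.16236774  11.        ] [ 1.15237011  0.17153963 17.52247038]
C [415.49213826 347.89348386  11.        ] 147.44035074953715 -0.26885954692480923
```

Emit:
{"name": "play_rows", "arguments": {
  "moves": [
    [[0,0,-0.006,0.8,0.1,4,0.1],[0,0,-0.006,1.2,0.1,8,0.1],[0,0,-0.006,1.2,0.1,12,0.1],[0,0,-0.006,1.2,0.1,15,0.1],[0,0,-0.006,1.2,0.1,17.4,0.1],[0,0,-0.006,1.2,0.1,17.4,0.1],[0,0,-0.006,1.2,0.1,17.4,0.1],[0,0,-0.006,1.2,0.1,17.4,-1],[0,0,-0.006,1.2,0.1,17.4,-1],[0,0,-0.006,1.2,0.1,17.4,-1],[0,0,-0.006,1.2,0.1,17.4,-1],[0,0,-0.006,1.2,0.1,17.4,-1]]
  ],
  "grip_force": 60
}}

```text
time: 12.2
tool_pos: [428.3, 152.5, 6.8]
eef_rot: [-3.142, -0.003, 0.237]
ft_force: [-1.7, -0.9, 10.5]
width: 0.202
gripper_force: 58.4
```

Emit:
{"name": "play_rows", "arguments": {
  "moves": [
    [[0,0,0,0,0,-5,-1],[0,0,0,0,0,-10,-1],[0,0,0.05,2,4,-12,-1],[0,0,0.1,4,8,-12,-1],[0,0,0.15,6,12,-12,-1],[0,0,0.2,8,16,-12,-1],[0,0,0.25,9,20,-12,-1],[0,0,0.3,9,24,-12,-1],[0,0,0.35,9,28,-12,-1],[0,0,0.35,9,29.3,-9.5,-1],[0,0,0.35,9,29.3,-8,-1],[0,0,0.35,9,29.3,-8,-1]]
  ]
}}

```text
time: 13.4
tool_pos: [581.7, -110.8, 83.5]
eef_rot: [-3.141, 0.004, -0.112]
ft_force: [-0.4, 0.9, -2.5]
width: 0.2
gripper_force: 60.5
```

Emit:
{"name": "play_rows", "arguments": {
  "moves": [
    [[0,0,0,0,0,0,-1],[0,0,0,0,0,0,-1],[0,0,0,0,0,0,-1]]
  ]
}}

```text
time: 13.7
tool_pos: [584.4, -110.3, 86.4]
eef_rot: [-3.141, -0.002, -0.111]
ft_force: [0.2, 0.6, -2.5]
width: 0.199
gripper_force: 60.5
```

Run:
```python
from h import *
s=read_state(); print(toTool([585,-111,31],s),s['q'])
```

```text
[0.06369441 0.06388528 5.53770357] [ 0.33029894  0.56483331 -0.33492923  1.78471573  0.24045329  0.83056386
 -1.800793  ]
```

Emit:
{"name": "play_rows", "arguments": {
  "moves": [
    [[0,0,0,0,0,2,-1],[0,0,0,0,0,3.5,-1],[0,0,0,0,0,4.5,-1],[0,0,0,0,0,5.0,-1],[0,0,0,0,0,5.3,-1],[0,0,0,0,0,5.3,-1],[0,0,0,0,0,5.3,-1]]
  ]
}}

```text
time: 14.4
tool_pos: [583.8, -110.1, 33.1]
eef_rot: [-3.141, 0.0, -0.111]
ft_force: [-3.1, 2.9, 4.8]
width: 0.201
gripper_force: 61.3
```

Emit:
{"name": "play_rows", "arguments": {
  "moves": [
    [[0,0,0,0,0,0,-0.7],[0,0,0,0,0,0,-0.4],[0,0,0,0,0,0,-0.1],[0,0,0,0,0,0,0],[0,0,0,0,0,0,0],[0,0,0,0,0,-3,0],[0,0,0,0,0,-8,0],[0,0,0,0,0,-12,0],[0,0,0,-1,0,-16,0],[0,0,0,-1,-1,-16,0],[0,0,0,-1,-1,-16,0],[0,0,0,-1,-1,-16,0]]
  ]
}}

```text
time: 15.6
tool_pos: [574.3, -100.3, 191.2]
eef_rot: [3.141, 0.002, -0.112]
ft_force: [0.1, 0.3, -0.3]
width: 0.498
gripper_force: 0.0
```

Run:
```python
from h import *
d=wcam(); s=d['s']; print(s['tool_pos'],s['eef_rot'],s['ft_force'],s['width'])
i=d['pixels'][:,:,::-1]; cv2.imwrite('pics/w7.png',cv2.resize(i[60:300,140:440],None,fx=2.6,fy=2.5))
for n in ['bar_a_mid','bar_a_cut','seat_1','keeper_place_1']:
    print(n,[(np.round(x['uv'],1).tolist(),round(x['confidence'],2),np.round(watz(d,x['uv'],34),1).tolist()) for x in pinpoint('wrist',n)[:6]])
```

```text
[ 574.34025882 -100.2789348   191.19915761] [ 3.14136422e+00  1.64859323e-03 -1.11762086e-01] [ 0.1215706   0.33151142 -0.27150099] 0.4977912183792934
bar_a_mid [([207.3, 181.9], 0.7, [593.5, -30.4, 34.0])]
bar_a_cut [([204.0, 109.7], 0.72, [662.1, -38.0, 34.0]), ([291.5, 113.7], 0.2, [647.7, -117.5, 34.0])]
seat_1 [([290.0, 179.7], 0.97, [586.2, -109.5, 34.0]), ([197.4, 191.8], 0.66, [584.9, -18.7, 34.0]), ([208.1, 180.8], 0.65, [594.4, -31.4, 34.0]), ([291.4, 189.4], 0.59, [576.7, -109.8, 34.0]), ([428.7, 308.9], 0.53, [411.6, -261.6, 34.0])]
keeper_place_1 [([236.6, 209.6], 0.69, [562.5, -54.6, 34.0]), ([290.4, 190.2], 0.66, [576.0, -108.8, 34.0])]
```

View pics/w7.png

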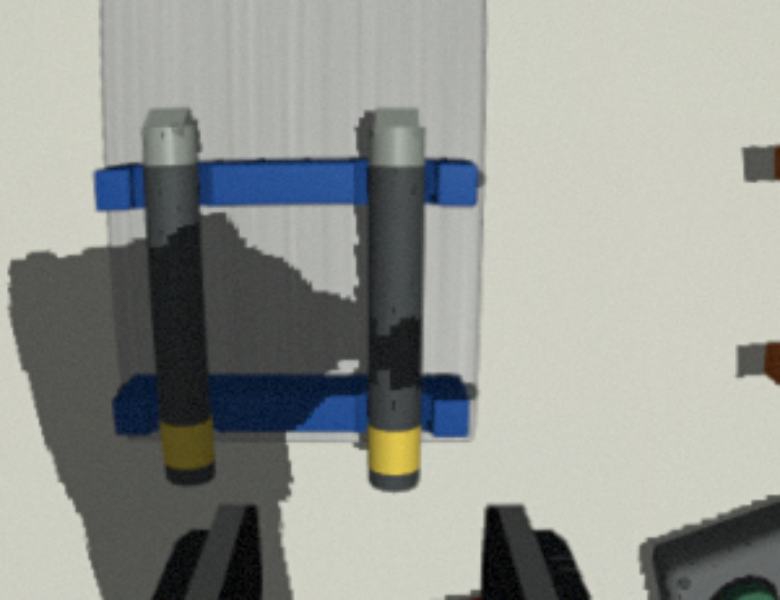

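Emit:
{"name": "play_rows", "arguments": {
  "moves": [
    [[0,0,-0.02,0.3,4.7,-1,0],[0,0,-0.04,0.6,9.4,-2,0],[0,0,-0.067,0.9,14,-3.9,0],[0,0,-0.067,1.2,18.8,-3.9,0],[0,0,-0.067,1.2,23.5,-3.9,0.3],[0,0,-0.067,1.2,23.5,-3.9,0.3],[0,0,-0.067,1.2,23.5,-3.9,0.3],[0,0,-0.067,1.2,23.5,-3.9,0.3],[0,0,-0.067,1.2,23.5,-3.9,0.3]]
  ]
}}

```text
time: 16.75
tool_pos: [561.1, -333.3, 231.2]
eef_rot: [-3.141, -0.0, -0.043]
ft_force: [-0.1, 0.3, 0.0]
width: 0.65
gripper_force: 0.0
```

Run:
```python
from h import *
d=wcam(); s=d['s']; print(s['tool_pos'],s['eef_rot'])
i=d['pixels'][:,:,::-1]; cv2.imwrite('pics/w8.png',cv2.resize(i[60:300,130:430],None,fx=2.5,fy=2.5))
for n in ['keeper_1_grip','scan_key_top']:
    print(n,[(np.round(x['uv'],1).tolist(),round(x['confidence'],2),np.round(watz(d,x['uv'],83 if 'k' in n[:1] else 43),1).tolist()) for x in pinpoint('wrist',n)[:6]])
```

```text
[ 561.13539403 -333.26129878  231.23360794] [-3.14078322e+00 -2.09764927e-05 -4.27404207e-02]
keeper_1_grip []
scan_key_top [([225.1, 297.8], 0.59, [423.8, -257.7, 43.0])]
```

View pics/w8.png

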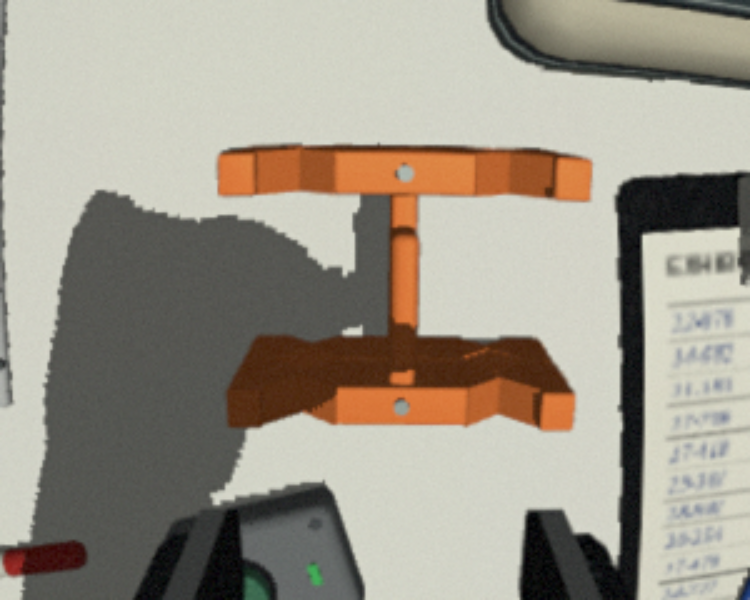

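Run:
```python
from h import *
d=wcam(); p=lambda x,y:(x/2.5+130,y/2.5+60)
a,b=watz(d,p(405,173),82),watz(d,p(402,407),82); v=a-b; print(a,b,np.linalg.norm(v),np.arctan2(v[1],v[0]))
m=(a+b)/2; print(m, toTool([m[0],m[1],75],d['s']))
a,b=watz(d,p(404.5,229),95),watz(d,p(404,338),95); print(a,b,(a+b)/2)
```

```text
[ 621.82288439 -345.82109199   82.        ] [ 533.22813819 -341.48386776   82.        ] 88.70084873970221 -0.04891671824432948
[ 577.52551129 -343.65247988   82.        ] [ 1.693169    0.89351131 15.64348443]
[ 603.34560124 -344.57380704   95.        ] [ 564.28083384 -342.97742185   95.        ] [ 583.81321754 -343.77561444   95.        ]
```

Emit:
{"name": "play_rows", "arguments": {
  "moves": [
    [[0,0,0.005,0.9,0.5,4,0.2],[0,0,0.005,1.7,0.9,8,0.2],[0,0,0.005,1.7,0.9,12,0.2],[0,0,0.005,1.7,0.9,14,0.2],[0,0,0.005,1.7,0.9,15.7,0.2],[0,0,0.005,1.7,0.9,15.7,0.2],[0,0,0.005,1.7,0.9,15.7,0.2],[0,0,0.005,1.7,0.9,15.7,-1],[0,0,0.005,1.7,0.9,15.7,-1],[0,0,0.005,1.7,0.9,15.7,-1],[0,0,0.005,1.7,0.9,15.7,-1],[0,0,0.005,1.7,0.9,15.7,-1]]
  ],
  "grip_force": 60
}}

```text
time: 18.15
tool_pos: [577.8, -344.8, 75.6]
eef_rot: [3.141, -0.002, -0.05]
ft_force: [-0.9, 2.1, 6.3]
width: 0.102
gripper_force: 59.5
```

Emit:
{"name": "play_rows", "arguments": {
  "moves": [
    [[0,0,0,0,0,-3,-1],[0,0,0,0,0,-6,-1],[0,0,0,0,-2,-8,-1],[0,0,0.01,0,-5,-8,-1],[0,0,0.02,0,-9,-8,-1],[0,0,0.03,0,-13,-8,-1],[0,0,0.04,0,-17,-8,-1],[0,0,0.063,-0.15,-21,-8,-1],[0,0,0.063,-0.15,-25,-8,-1],[0,0,0.063,-0.15,-27.4,-7,-1],[0,0,0.063,-0.15,-27.4,-5,-1],[0,0,0.063,-0.15,-27.4,-4,-1]]
  ]
}}

```text
time: 19.35
tool_pos: [588.6, -70.3, 113.1]
eef_rot: [3.141, 0.002, -0.111]
ft_force: [0.1, -0.1, -2.5]
width: 0.102
gripper_force: 58.9
```

Emit:
{"name": "play_rows", "arguments": {
  "moves": [
    [[0,0,0,0,0,0,-1],[0,0,0,0,0,0,-1],[0,0,0,0,0,0,-1]]
  ]
}}

```text
time: 19.65
tool_pos: [589.9, -72.1, 115.0]
eef_rot: [3.141, -0.001, -0.115]
ft_force: [0.3, 0.7, -2.7]
width: 0.102
gripper_force: 58.9
```

Run:
```python
from h import *
d=wcam(); s=d['s']; print(s['tool_pos'],s['eef_rot'],toTool([590,-71,74],s))
i=d['pixels'][:,:,::-1]; cv2.imwrite('pics/w9.png',cv2.resize(i[60:360,130:430],None,fx=2,fy=2))
```

```text
[589.87327181 -72.05854003 115.03522948] [ 3.14141071e+00 -1.13279310e-03 -1.14747908e-01] [-0.00417885 -0.10735549  4.10350138]
```

View pics/w9.png

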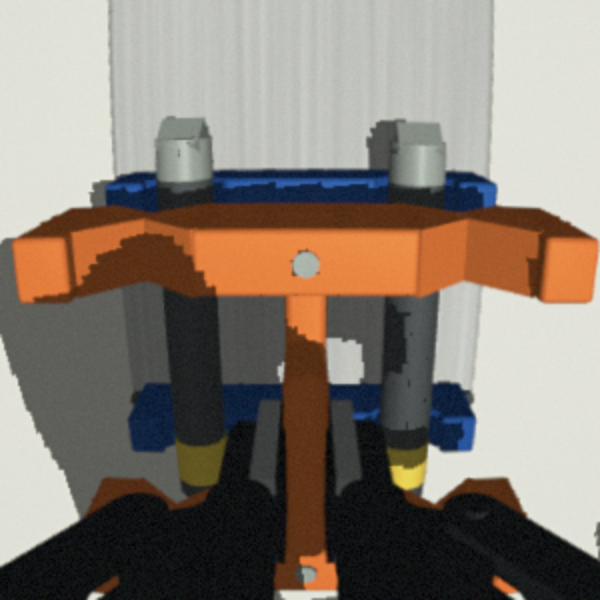

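Emit:
{"name": "play_rows", "arguments": {
  "moves": [
    [[0,0,0,0,-0.13,1,-1],[0,0,0,0,-0.13,2,-1],[0,0,0,0,-0.13,2.8,-1],[0,0,0,0,-0.13,3.4,-1],[0,0,0,0,-0.13,3.9,-1],[0,0,0,0,-0.13,3.9,-1],[0,0,0,0,-0.13,3.9,-1]]
  ]
}}

```text
time: 20.4
tool_pos: [589.4, -69.9, 75.6]
eef_rot: [3.141, 0.0, -0.113]
ft_force: [-4.4, 0.2, 4.7]
width: 0.096
gripper_force: 60.0
```

Emit:
{"name": "play_rows", "arguments": {
  "moves": [
    [[0,0,0,0,0,0.1,-1],[0,0,0,0,0,0.2,-1],[0,0,0,0,0,0.2,-1],[0,0,0,0,0,0.2,-1]]
  ]
}}

```text
time: 20.8
tool_pos: [589.4, -69.8, 75.5]
eef_rot: [3.141, -0.001, -0.113]
ft_force: [-11.6, -0.3, 25.7]
width: 0.102
gripper_force: 63.0
```

Emit:
{"name": "play_rows", "arguments": {
  "moves": [
    [[0,0,0,0,0,-0.2,-1],[0,0,0,0,0,-0.2,-0.6],[0,0,0,0,0,-0.2,-0.3],[0,0,0,0,0,-0.2,-0.3],[0,0,0,0,0,-0.2,-0.3],[0,0,0,0,0,-3,-0.3],[0,0,0,0,0,-7,-0.3],[0,0,0,0,0,-11,-0.3],[0,0,0,-2,0,-14,0],[0,0,0,-2,0,-14,0],[0,0,0,-2,0,-14,0],[0,0,0,-2,0,-14,0]]
  ]
}}

```text
time: 22.0
tool_pos: [569.3, -67.8, 212.2]
eef_rot: [3.141, 0.001, -0.113]
ft_force: [-0.4, -0.2, -0.4]
width: 0.501
gripper_force: 0.0
```

Run:
```python
from h import *
d=wcam(); s=d['s']; print(s['tool_pos'],s['eef_rot'])
i=d['pixels'][:,:,::-1]; cv2.imwrite('pics/w10.png',cv2.resize(i[70:310,130:430],None,fx=2.6,fy=2.5))
for n in ['keeper_1_grip','bar_a_mid','seat_3']:
    print(n,[(np.round(x['uv'],1).tolist(),round(x['confidence'],2),np.round(watz(d,x['uv'],83 if 'k' in n[:1] else 77),1).tolist()) for x in pinpoint('wrist',n)[:6]])
```

```text
[569.3062833  -67.82191799 212.18454446] [ 3.14138681e+00  1.48230096e-03 -1.13451966e-01]
keeper_1_grip [([511.3, 161.6], 0.75, [586.7, -303.0, 83.0]), ([320.6, 171.4], 0.52, [592.1, -103.9, 83.0])]
bar_a_mid [([242.3, 171.8], 0.6, [598.2, -36.6, 77.0])]
seat_3 [([323.0, 166.0], 0.9, [595.4, -107.0, 77.0]), ([238.3, 176.3], 0.81, [594.7, -32.5, 77.0]), ([327.2, 176.0], 0.63, [586.1, -110.0, 77.0]), ([243.0, 164.0], 0.61, [605.0, -38.1, 77.0])]
```

View pics/w10.png

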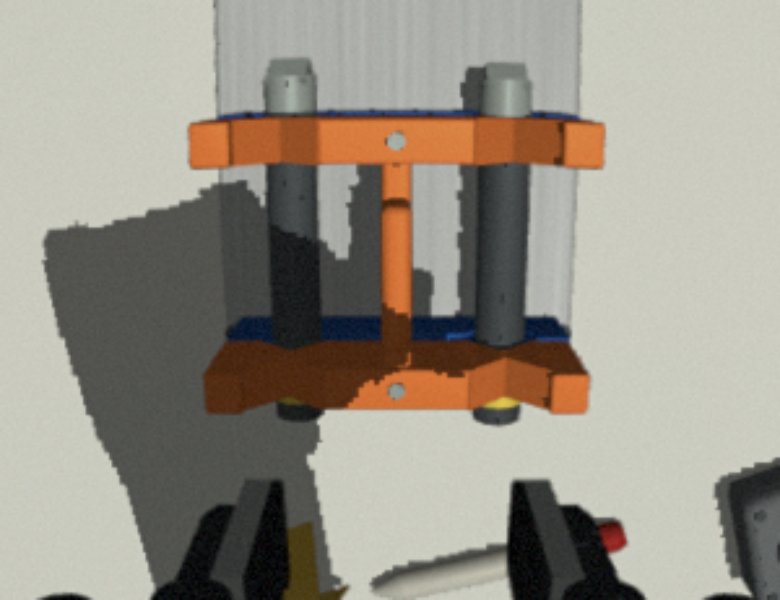

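Run:
```python
from h import *
d=wcam(); p=lambda x,y:(x/2.6+130,y/2.5+70)
a,b=watz(d,p(397,141),81),watz(d,p(397,391),81); v=a-b; y=np.arctan2(v[1],v[0]); m=(a+b)/2; print(np.linalg.norm(v),y,m)
n=np.array([-np.sin(y),np.cos(y),0]); print('seat3',m+40*n,'seat4',m-40*n)
print(toTool([550,335,200],d['s']))
```

```text
88.97625193604216 -0.1128088543490897 [589.416242   -70.81029101  81.        ]
seat3 [593.91903168 -31.06453797  81.        ] seat4 [ 584.91345232 -110.55604406   81.        ]
[ -6.47704583 -39.78632799   1.22798095]
```

Emit:
{"name": "play_rows", "arguments": {
  "moves": [
    [[0,0,-0.01,-0.3,-4.5,0,0],[0,0,-0.03,-0.7,-9,0,0],[0,0,-0.05,-1,-13.5,0,0],[0,0,-0.07,-1.5,-18,1,0],[0,0,-0.09,-2,-22.5,2,0],[0,0,-0.12,-2.5,-27,3,0],[0,0,-0.12,-3,-31.5,3,0],[0,0,-0.12,-3.5,-36,3,0],[0,0,-0.12,-3.5,-40.5,3,0],[0,0,-0.12,-3.5,-40.5,3,0],[0,0,-0.12,-3.5,-40.5,3,0],[0,0,-0.12,-3.5,-40.5,3,0]]
  ]
}}

```text
time: 23.45
tool_pos: [581.0, 337.3, 182.7]
eef_rot: [3.14, 0.0, 0.006]
ft_force: [0.5, -0.9, -1.0]
width: 0.5
gripper_force: 0.0
```

Emit:
{"name": "play_rows", "arguments": {
  "moves": [
    [[0,0,0,0,0,0,0],[0,0,0,0,0,0,0],[0,0,0,0,0,0,0]]
  ]
}}

```text
time: 23.75
tool_pos: [581.0, 337.8, 183.5]
eef_rot: [3.141, -0.0, 0.005]
ft_force: [-0.3, 0.6, 0.8]
width: 0.501
gripper_force: 0.0
```

```bash
python3 -c "
from h import *
bars('w11.png')"
```

```text
tool [581.  337.8 183.5] [ 3.1414e+00 -2.0000e-04  5.5000e-03]
C [[660.0, 338.5, 10.0]] Y [[406.0, -28.1, 12.0], [358.7, 365.5, 12.0]]
```

```bash
sed -i 's/(20,130,90)/(20,110,35)/' h.py
python3 - <<'E'
from h import *
d=bars('w11.png')
hsv=cv2.cvtColor(d['pixels'],cv2.COLOR_RGB2HSV)
# dark body: row-wise extents near column 280
g=d['pixels'].astype(int).sum(2)
for r in range(80,270,10):
    row=g[r,240:330]; print(r,''.join('%4d'%v for v in row[::3]))
E
```

```text
tool [580.8 338.4 183.4] [ 3.1416e+00 -2.0000e-04  6.2000e-03]
C [] Y [[536.2, 340.9, 12.0], [522.8, -47.8, 12.0], [414.0, -13.8, 12.0], [359.1, 365.9, 12.0]]
mid [661.4 337.5  10. ] 0.71
80  565 553 558 560 573 560 552 561 555 563 563 560 556 570 556 567 558 565 557 568 557 566 560 567 560 564 557 545 555 558
90  559 566 566 550 563 556 561 556 565 567 562 562 552 555 569 561 567 562 563 557 565 562 556 563 560 566 563 558 549 562
100  560 560 568 569 566 550 562 561 560 562 574 534 524 530 542 540 541 553 568 554 564 558 567 562 562 559 561 560 563 562
110  559 563 561 567 554 558 572 557 561 566 368 328 359 437 471 380 327 468 568 557 560 558 564 568 557 555 561 562 572 552
120  564 553 563 568 557 561 560 569 558 565 196 304 367 432 464 396 351 505 569 560 565 559 559 566 562 568 566 559 560 558
130  556 564 562 558 559 566 562 559 569 551 119 145 174 205 207 191 164 486 564 573 563 561 561 560 560 554 553 560 550 558
140  566 562 560 564 558 565 567 558 566 564 152 135 174 191 205 187 178 480 563 563 567 566 567 562 551 569 567 562 570 568
150  563 554 567 567 570 567 556 572 56
[... 760 characters left out ...]
 82  84 128 200 188 155 566 572 565 568 558 564 572 561 565 561 563 566 563
220  228 231 229 223 228 230 234 243 244 223 134  87  90  85  91 162 154 575 566 560 561 561 565 552 563 565 562 559 567 571
230  233 222 235 234 225 239 231 232 225 237 164 169 180 177 176 175 158 235 569 559 558 560 560 558 566 566 561 551 568 565
240  230 232 223 237 232 228 230 227 232 224 154  74  95 121 116  80  98 237 232 226 219 380 571 553 558 564 569 554 573 556
250  228 228 221 215 232 232 235 228 223 234 234 222 227 234 234 205 235 230 230 224 225 227 230 226 245 568 559 563 570 559
260  232 231 227 233 223 234 237 231 223 232 227 233 236 232 238 223 233 220 231 228 233 230 234 216 222 232 229 270 524 564
```

Emit:
{"name": "play_rows", "arguments": {
  "moves": [
    [[0,0,0,0.8,-0.1,4,0.1],[0,0,0,1.2,-0.18,8,0.1],[0,0,0,1.2,-0.18,12,0.1],[0,0,0,1.2,-0.18,15,0.1],[0,0,0,1.2,-0.18,17.8,0.1],[0,0,0,1.2,-0.18,17.8,0.1],[0,0,0,1.2,-0.18,17.8,0.1],[0,0,0,1.2,-0.18,17.8,-1],[0,0,0,1.2,-0.18,17.8,-1],[0,0,0,1.2,-0.18,17.8,-1],[0,0,0,1.2,-0.18,17.8,-1],[0,0,0,1.2,-0.18,17.8,-1]]
  ],
  "grip_force": 60
}}

```text
time: 25.25
tool_pos: [593.8, 341.4, 7.6]
eef_rot: [-3.14, -0.003, 0.006]
ft_force: [-0.3, -1.4, 6.1]
width: 0.201
gripper_force: 58.6
```

Emit:
{"name": "play_rows", "arguments": {
  "moves": [
    [[0,0,0,0,0,-4,-1],[0,0,0,0,0,-8,-1],[0,0,0,0,2,-12,-1],[0,0,0.02,-0.1,6,-14,-1],[0,0,0.04,-0.3,10,-14,-1],[0,0,0.06,-0.4,14,-14,-1],[0,0,0.08,-0.6,18,-14,-1],[0,0,0.1,-0.8,22,-14,-1],[0,0,0.119,-1,26,-14,-1],[0,0,0.119,-1.1,30,-14,-1],[0,0,0.119,-1.16,34,-14,-1],[0,0,0.119,-1.16,38,-14,-1]]
  ]
}}

```text
time: 26.45
tool_pos: [583.4, -41.1, 146.3]
eef_rot: [3.141, -0.001, -0.112]
ft_force: [0.9, 0.7, -2.9]
width: 0.203
gripper_force: 59.7
```

```bash
python3 -c "
from h import *
s=read_state(); print(toTool([584.9,-110.6,110],s),s['tool_pos'],s['eef_rot'])"
```

```text
[0.92354226 6.89005364 3.63526862] [583.39059435 -41.08615128 146.32686699] [ 3.14138645e+00 -1.25414600e-03 -1.12170606e-01]
```

Emit:
{"name": "play_rows", "arguments": {
  "moves": [
    [[0,0,0,0.5,3.5,0,-1],[0,0,0,0.92,6.9,1,-1],[0,0,0,0.92,6.9,2.5,-1],[0,0,0,0.92,6.9,3.5,-1],[0,0,0,0.92,6.9,3.5,-1],[0,0,0,0.92,6.9,3.5,-1],[0,0,0,0.92,6.9,3.5,-1]]
  ]
}}

```text
time: 27.15
tool_pos: [585.7, -107.9, 111.2]
eef_rot: [-3.141, -0.001, -0.111]
ft_force: [0.5, 0.3, -2.3]
width: 0.203
gripper_force: 59.7
```

```bash
python3 -c "
from h import *
d=wcam(); s=d['s']; print(toTool([584.9,-110.6,75],s),s['tool_pos'],s['eef_rot'])
cv2.imwrite('pics/w12.png',d['pixels'][:,:,::-1])
g=d['pixels'].astype(int).sum(2)
for n in ['bar_a_mid','bar_a_cut','seat_1']: print(n,[(np.round(x['uv'],1).tolist(),round(x['confidence'],2),np.round(watz(d,x['uv'],77),1).tolist()) for x in pinpoint('wrist',n)[:5]])
"
```

```text
[-0.05072347  0.28081198  3.61849954] [ 585.66602543 -107.87053298  111.18646061] [-3.14129352e+00 -1.29564354e-03 -1.10503757e-01]
bar_a_mid [([176.7, 222.5], 0.85, [608.3, -47.1, 77.0])]
bar_a_cut [([162.7, 245.0], 0.33, [594.5, -34.2, 77.0])]
seat_1 [([179.2, 220.2], 0.85, [609.5, -49.0, 77.0])]
```

Emit:
{"name": "play_rows", "arguments": {
  "moves": [
    [[0,0,0,-0.05,0.28,1,-1],[0,0,0,-0.05,0.28,2,-1],[0,0,0,-0.05,0.28,2.7,-1],[0,0,0,-0.05,0.28,3.2,-1],[0,0,0,-0.05,0.28,3.5,-1],[0,0,0,-0.05,0.28,3.5,-1],[0,0,0,-0.05,0.28,3.5,-1]]
  ]
}}

```text
time: 28.05
tool_pos: [584.7, -110.2, 75.5]
eef_rot: [-3.14, -0.001, -0.111]
ft_force: [-1.4, 6.1, 2.6]
width: 0.199
gripper_force: 60.2
```

Emit:
{"name": "play_rows", "arguments": {
  "moves": [
    [[0,0,0,0,-0.1,0.05,-1],[0,0,0,0,-0.1,0.05,-1],[0,0,0,0,-0.1,0.05,-0.5],[0,0,0,0,-0.1,0.05,-0.3],[0,0,0,0,-0.1,0.05,-0.3],[0,0,0,0,-0.1,0.05,-0.3],[0,0,0,0,-0.1,-2,-0.3],[0,0,0,0,-0.1,-5,-0.3],[0,0,0,0,-0.1,-9,0],[0,0,0,-1.5,-3,-13,0],[0,0,0,-1.5,-3,-13,0],[0,0,0,-1.5,-3,-13,0]]
  ]
}}

```text
time: 29.25
tool_pos: [573.1, -79.8, 206.4]
eef_rot: [3.141, -0.002, -0.111]
ft_force: [-0.2, -0.1, -0.3]
width: 0.498
gripper_force: 0.0
```

```bash
python3 -c "
from h import *
d=wcam(); s=d['s']; print(s['tool_pos'],s['eef_rot'])
cv2.imwrite('pics/w13.png',d['pixels'][:,:,::-1])
for n in ['bar_a_mid','bar_a_cut','seat_1']: print(n,[(np.round(x['uv'],1).tolist(),round(x['confidence'],2),np.round(watz(d,x['uv'],77),1).tolist()) for x in pinpoint('wrist',n)[:5]])
print(toTool([400,345,190],s), wproj(d,[584.9,-110.6,87]))
hsv=cv2.cvtColor(d['pixels'],cv2.COLOR_RGB2HSV); m=cv2.inRange(hsv,(20,110,35),(35,255,255)); n,_,st,ce=cv2.connectedComponentsWithStats(m)
print([(ce[i].round(1).tolist(),st[i].tolist(),watz(d,ce[i],80).round(1).tolist()) for i in range(1,n) if st[i,4]>25])
"
```

```text
[573.12250875 -79.77475723 206.35361091] [ 3.14124244e+00 -2.38114623e-03 -1.10982068e-01]
bar_a_mid [([225.7, 176.0], 0.6, [601.7, -34.5, 77.0]), ([32.3, 276.8], 0.27, [513.9, 237.1, 77.0])]
bar_a_cut [([228.7, 105.6], 0.77, [661.0, -45.5, 77.0]), ([232.9, 176.8], 0.23, [600.2, -40.6, 77.0])]
seat_1 [([312.4, 182.7], 0.87, [587.3, -108.0, 77.0]), ([232.9, 171.5], 0.82, [604.8, -41.3, 77.0]), ([223.0, 184.0], 0.7, [594.9, -31.0, 77.0]), ([312.2, 171.7], 0.68, [597.0, -108.7, 77.0])]
[-21.91414102 -40.29929053   1.56907169] (np.float64(316.76700840684276), np.float64(187.9465243199164))
[([313.5, 247.8], [303, 237, 22, 22, 402], [527.4, -103.9, 80.0]), ([241.9, 316.5], [235, 298, 20, 31, 222], [457.2, -25.9, 80.0]), ([42.7, 337.7], [37, 331, 12, 12, 86], [418.6, 271.4, 80.0])]
```

Emit:
{"name": "play_rows", "arguments": {
  "moves": [
    [[0,0,0.01,-2,-3.8,0,0],[0,0,0.03,-4,-7.5,0,0],[0,0,0.05,-6,-11.2,0,0],[0,0,0.07,-8,-15,0,0],[0,0,0.09,-10,-18.8,0,0],[0,0,0.11,-12,-22.5,0,0],[0,0,0.13,-14,-26.2,0,0],[0,0,0.16,-16,-30,1,0],[0,0,0.16,-18,-34,2,0],[0,0,0.16,-20,-37.5,2,0],[0,0,0.16,-21.7,-41,2,0],[0,0,0.16,-21.7,-41,2,0]]
  ]
}}

```text
time: 30.65
tool_pos: [401.5, 353.6, 184.0]
eef_rot: [3.141, 0.001, -0.27]
ft_force: [-0.2, 0.2, -1.7]
width: 0.501
gripper_force: 0.0
```

Emit:
{"name": "play_rows", "arguments": {
  "moves": [
    [[0,0,0,0,0,0,0],[0,0,0,0,0,0,0],[0,0,0,0,0,0,0]]
  ]
}}

```text
time: 30.95
tool_pos: [403.8, 349.7, 184.7]
eef_rot: [3.14, 0.0, -0.274]
ft_force: [-0.5, 0.3, 0.5]
width: 0.502
gripper_force: 0.0
```

Run:
```python
from h import *
d=bars('w14.png')
g=d['pixels'].astype(int).sum(2)
for r in range(80,270,10):
    row=g[r,230:340]; print(r,''.join('%4d'%v for v in row[::4]))
```

```text
tool [403.8 349.7 184.7] [ 3.140e+00  1.000e-04 -2.745e-01]
C [] Y [[542.5, -46.1, 12.0], [429.0, 4.1, 12.0], [361.7, 364.4, 12.0]]
80  601 605 605 594 597 596 607 598 601 600 608 599 600 600 594 602 602 600 594 600 599 603 610 596 595 604 594 601
90  594 595 599 598 600 594 605 608 603 598 605 595 594 607 606 605 607 596 603 604 611 613 600 599 599 604 595 606
100  597 611 600 604 612 601 607 602 600 602 606 575 557 586 578 607 605 612 599 601 607 598 593 602 597 604 595 599
110  607 604 603 608 600 601 601 602 606 603 548 336 404 510 406 346 608 602 605 608 599 602 610 609 598 607 597 600
120  605 601 609 601 605 604 607 608 606 607 407 332 406 505 383 340 596 599 599 604 609 609 608 608 604 600 601 604
130  601 604 598 601 609 602 600 595 607 592 242 144 209 225 213 191 605 613 601 599 599 601 599 609 597 607 593 601
140  605 598 606 603 603 600 593 611 601 597 322 166 209 222 189 200 602 606 610 609 610 606 604 609 597 593 608 602
150  604 602 603 607 613 601 611 593 605 608 209 174 196 242 208 282 608 600 598 606 603 606 612 603 614 609 599 599
160  597 603 605 605 610 609 602 5
[... 552 characters left out ...]
10  254 240 245 260 242 254 246 247 256 251  73  77  90  95 181 289 251 241 584 605 605 604 601 596 599 603 609 600
220  254 242 253 251 240 241 250 257 246 253 129  78  92  79  76 244 255 252 276 599 604 603 606 608 602 602 608 606
230  248 243 247 247 247 254 242 240 251 258 167 189 185 195 187 251 239 254 242 252 246 248 252 260 606 603 596 603
240  255 244 243 245 253 238 251 244 244 246  94  87 111  91  98 256 257 237 253 248 244 245 249 259 241 241 241 241
250  252 257 254 237 247 241 242 253 249 254 250 249 245 251 252 252 242 254 243 241 248 255 260 258 262 260 249 250
260  251 251 252 243 246 248 237 252 240 248 246 256 243 247 256 250 247 244 248 248 243 258 244 245 248 256 254 242
```

Emit:
{"name": "play_rows", "arguments": {
  "moves": [
    [[0,0,0.012,0.8,-0.1,4,0.1],[0,0,0.012,1.2,-0.15,8,0.1],[0,0,0.012,1.2,-0.15,12,0.1],[0,0,0.012,1.2,-0.15,15,0.1],[0,0,0.012,1.2,-0.15,17.9,0.1],[0,0,0.012,1.2,-0.15,17.9,0.1],[0,0,0.012,1.2,-0.15,17.9,0.1],[0,0,0.012,1.2,-0.15,17.9,-1],[0,0,0.012,1.2,-0.15,17.9,-1],[0,0,0.012,1.2,-0.15,17.9,-1],[0,0,0.012,1.2,-0.15,17.9,-1],[0,0,0.012,1.2,-0.15,17.9,-1]]
  ],
  "grip_force": 60
}}

```text
time: 32.3
tool_pos: [415.9, 350.1, 8.1]
eef_rot: [-3.139, -0.001, -0.285]
ft_force: [-0.7, -2.1, 7.0]
width: 0.201
gripper_force: 58.5
```

Emit:
{"name": "play_rows", "arguments": {
  "moves": [
    [[0,0,0,0,0,-4,-1],[0,0,0,0,0,-8,-1],[0,0,-0.01,1.5,1.7,-12,-1],[0,0,-0.03,4.2,4.8,-14,-1],[0,0,-0.05,7,8,-14,-1],[0,0,-0.07,9.8,11.1,-14,-1],[0,0,-0.1,12.6,14.3,-14,-1],[0,0,-0.12,15.4,17.5,-14,-1],[0,0,-0.15,18.2,20.7,-14,-1],[0,0,-0.173,21,23.9,-14,-1],[0,0,-0.173,23.8,27,-14,-1],[0,0,-0.173,25.8,29.3,-14,-1]]
  ]
}}

```text
time: 33.5
tool_pos: [581.2, -7.4, 147.2]
eef_rot: [3.141, -0.002, -0.114]
ft_force: [-0.0, 0.2, -3.0]
width: 0.2
gripper_force: 60.1
```

Emit:
{"name": "play_rows", "arguments": {
  "moves": [
    [[0,0,0,0,0,0,-1],[0,0,0,0,0,0,-1],[0,0,0,0,0,0,-1]]
  ]
}}

```text
time: 33.8
tool_pos: [579.9, -2.6, 146.7]
eef_rot: [-3.141, 0.0, -0.11]
ft_force: [-0.1, 0.3, -3.3]
width: 0.205
gripper_force: 60.1
```

```bash
python3 -c "
from h import *
s=read_state(); print(toTool([593.9,-31.1,110],s),s['tool_pos'],s['eef_rot'])"
```

```text
[1.70114755 2.68739074 3.66507409] [579.93361167  -2.55474926 146.67400529] [-3.14074892e+00  3.54543222e-05 -1.09796927e-01]
```

Emit:
{"name": "play_rows", "arguments": {
  "moves": [
    [[0,0,0,0.8,1.4,0.5,-1],[0,0,0,1.7,2.7,1.5,-1],[0,0,0,1.7,2.7,2.7,-1],[0,0,0,1.7,2.7,3.6,-1],[0,0,0,1.7,2.7,3.6,-1],[0,0,0,1.7,2.7,3.6,-1],[0,0,0,1.7,2.7,3.6,-1]]
  ]
}}

```text
time: 34.5
tool_pos: [594.5, -32.2, 110.6]
eef_rot: [-3.141, -0.0, -0.111]
ft_force: [1.1, 0.1, -2.7]
width: 0.204
gripper_force: 60.1
```

```bash
python3 -c "
from h import *
for i in range(3):
  d=wcam(); s=d['s']; print(toTool([593.9,-31.1,75],s),s['tool_pos'],s['eef_rot'])
cv2.imwrite('pics/w15.png',d['pixels'][:,:,::-1])"
```

```text
[-0.07237404 -0.09753042  3.56191152] [594.49568019 -32.15562569 110.61919713] [-3.14136393e+00 -4.27239225e-04 -1.10567081e-01]
[-0.08675971 -0.10906437  3.57892898] [594.61153696 -32.28400342 110.78976589] [-3.14138422e+00 -8.25748287e-04 -1.10755347e-01]
[-0.08897298 -0.11327386  3.5792073 ] [594.62647833 -32.32806192 110.79261513] [-3.14138563e+00 -8.89687052e-04 -1.10862596e-01]
```

Emit:
{"name": "play_rows", "arguments": {
  "moves": [
    [[0,0,0,-0.08,-0.1,1,-1],[0,0,0,-0.08,-0.1,2,-1],[0,0,0,-0.08,-0.1,2.7,-1],[0,0,0,-0.08,-0.1,3.2,-1],[0,0,0,-0.08,-0.1,3.5,-1],[0,0,0,-0.08,-0.1,3.5,-1],[0,0,0,-0.08,-0.1,3.5,-1]]
  ]
}}

```text
time: 35.35
tool_pos: [593.7, -30.3, 75.6]
eef_rot: [-3.14, -0.0, -0.11]
ft_force: [-2.0, 3.7, 4.3]
width: 0.202
gripper_force: 60.8
```

Light contact on the notch, as with the other bar; release and look.

Emit:
{"name": "play_rows", "arguments": {
  "moves": [
    [[0,0,0,0,-0.05,0.05,-1],[0,0,0,0,-0.05,0.05,-1],[0,0,0,0,-0.05,0.05,-0.5],[0,0,0,0,-0.05,0.05,-0.3],[0,0,0,0,-0.05,0.05,-0.3],[0,0,0,0,-0.05,0.05,-0.3],[0,0,0,0,-0.05,-2,-0.3],[0,0,0,0,-0.05,-5,-0.3],[0,0,0,0,-0.05,-9,0],[0,0,0,-1.5,4,-13,0],[0,0,0,-1.5,4,-13,0],[0,0,0,-1.5,4,-13,0]]
  ]
}}

```text
time: 36.55
tool_pos: [574.6, -71.7, 206.7]
eef_rot: [3.141, -0.003, -0.115]
ft_force: [0.6, 0.5, 0.4]
width: 0.499
gripper_force: 0.0
```

```bash
python3 -c "
from h import *
d=wcam(); s=d['s']; print(s['tool_pos'],s['eef_rot'])
i=d['pixels'][:,:,::-1]; cv2.imwrite('pics/w16.png',cv2.resize(i[70:310,130:430],None,fx=2.6,fy=2.5))
hsv=cv2.cvtColor(d['pixels'],cv2.COLOR_RGB2HSV); m=cv2.inRange(hsv,(20,110,35),(35,255,255)); n,_,st,ce=cv2.connectedComponentsWithStats(m)
print([(ce[i].round(1).tolist(),st[i].tolist(),watz(d,ce[i],80).round(1).tolist()) for i in range(1,n) if st[i,4]>25])
"
```

```text
[574.56848386 -71.68200141 206.73265766] [ 3.14094065e+00 -2.88746743e-03 -1.14533563e-01]
[([235.1, 246.6], [224, 235, 23, 23, 406], [537.8, -24.6, 80.0]), ([321.6, 247.9], [311, 236, 23, 23, 398], [527.6, -103.1, 80.0]), ([244.1, 312.6], [234, 287, 26, 45, 501], [463.5, -20.5, 80.0])]
```

View pics/w16.png

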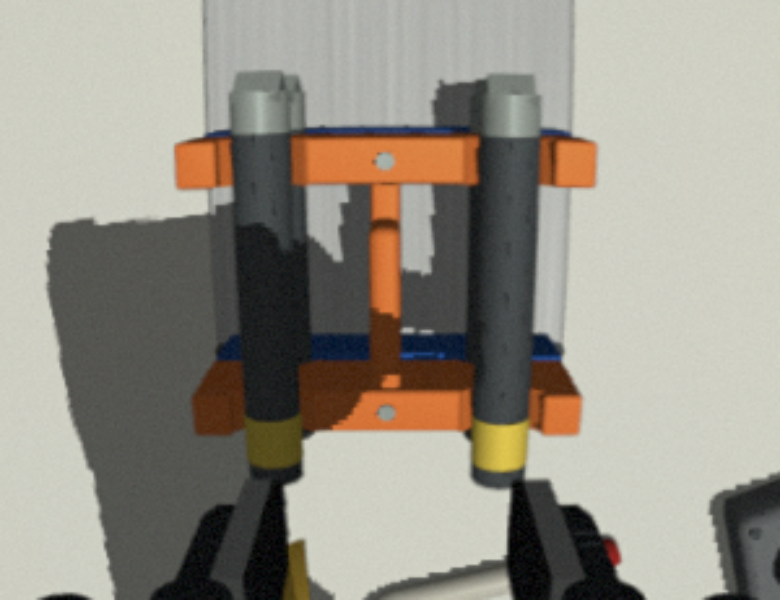

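Emit:
{"name": "play_rows", "arguments": {
  "moves": [
    [[0,0,-0.01,0.3,4,0,0],[0,0,-0.02,0.6,8.5,0,0],[0,0,-0.04,0.9,13,1,0],[0,0,-0.067,1.2,17.5,2.7,0.2],[0,0,-0.067,1.65,22,2.7,0.2],[0,0,-0.067,1.65,27.1,2.7,0.2],[0,0,-0.067,1.65,27.1,2.7,0.2],[0,0,-0.067,1.65,27.1,2.7,0.2],[0,0,-0.067,1.65,27.1,2.7,0.2],[0,0,-0.067,1.65,27.1,2.7,0.2]]
  ]
}}

```text
time: 37.6
tool_pos: [561.4, -338.2, 177.7]
eef_rot: [-3.14, 0.0, -0.041]
ft_force: [0.2, -0.0, 0.4]
width: 0.602
gripper_force: 0.0
```

Run:
```python
from h import *
p=lambda x,y:(x/2.6+130,y/2.5+70)
d=wcam(); e=d['E'].copy()
T=np.eye(4); T[:3,:3]=R.from_euler('xyz',[3.14094,-.002887,-.114534]).as_matrix(); T[:3,3]=[574.568,-71.682,206.733]; d['E']=T@np.array(d['T_tool_cam'])
a,b=watz(d,p(385.5,161),82),watz(d,p(386,413),82); v=a-b; print('kp1 now',(a+b)/2,np.linalg.norm(v),np.arctan2(v[1],v[0]))
d['E']=e; s=d['s']; print(s['tool_pos'],s['eef_rot'])
I=d['pixels']; hsv=cv2.cvtColor(I,cv2.COLOR_RGB2HSV)
o=cv2.inRange(hsv,(3,150,50),(18,255,255)); n,l,st,ce=cv2.connectedComponentsWithStats(o)
k=1+np.argmax(st[1:,4]); print(st[k],ce[k])
x,y,w,h,_=st[k]
# grey dots inside orange strips: circles
g=cv2.inRange(hsv,(0,0,80),(180,70,255))
n2,l2,s2,c2=cv2.connectedComponentsWithStats(g)
print([(s2[i].tolist(),c2[i].round(1).tolist()) for i in range(1,n2) if x<c2[i][0]<x+w and y<c2[i][1]<y+h and 4<s2[i,4]<120])
for r in range(y,y+h,6):
    c=np.where(l[r]==k)[0]; seg=np.split(c,np.where(np.diff(c)>1)[0]+1); print(r,[(int(q[0]),int(q[-1])) for q in seg if len(q)>2])
print(pinpoint('wrist','keeper_1_grip'))
```

```text
kp1 now [589.53061706 -70.67312711  82.        ] 88.61830467528463 -0.11573071296761535
[ 561.44781899 -338.23134772  177.71004709] [-3.14012912e+00  3.97981539e-04 -4.11209716e-02]
[ 209  121  156  116 6748] [285.27030231 180.09202727]
[([284, 128, 6, 6, 33], [286.4, 130.4]), ([282, 226, 6, 5, 25], [284.8, 227.9])]
121 [(226, 242), (244, 287), (310, 315)]
127 [(209, 284), (289, 364)]
133 [(210, 283), (290, 363)]
139 [(210, 223), (276, 292), (300, 303), (305, 320), (334, 363)]
145 [(281, 290)]
151 [(281, 291)]
157 [(281, 290)]
163 [(281, 291)]
169 [(281, 291)]
175 [(281, 291)]
181 [(281, 291)]
187 [(281, 291)]
193 [(281, 291)]
199 [(281, 290)]
205 [(281, 290)]
211 [(219, 242), (249, 318), (331, 349)]
217 [(216, 352)]
223 [(213, 356)]
229 [(214, 242), (246, 281), (289, 356)]
235 [(215, 227), (343, 355)]
[{'uv': [284.0, 185.1], 'confidence': 0.6}]
```

Run:
```python
from h import *
d=wcam(); s=d['s']; print(s['tool_pos'],s['eef_rot'])
a,b=watz(d,(286.4,130.4),41),watz(d,(284.8,227.9),41); v=a-b; m=(a+b)/2
print(m,np.linalg.norm(v),np.arctan2(v[1],v[0]),toTool([m[0],m[1],34],s))
```

```text
[ 561.24749648 -338.97238206  178.18947512] [-3.14089764e+00 -1.12042471e-05 -4.18007850e-02]
[ 577.71044786 -343.02353066   41.        ] 88.96199172891714 -0.055015731391937356 [ 1.66162469  0.34598589 14.41872915]
```

Emit:
{"name": "play_rows", "arguments": {
  "moves": [
    [[0,0,0.012,0.9,0.2,3,0.2],[0,0,0.012,1.65,0.35,6,0.2],[0,0,0.012,1.65,0.35,9,0.2],[0,0,0.012,1.65,0.35,12,0.2],[0,0,0.012,1.65,0.35,14.4,0.2],[0,0,0.012,1.65,0.35,14.4,0.2],[0,0,0.012,1.65,0.35,14.4,0.2],[0,0,0.012,1.65,0.35,14.4,-1],[0,0,0.012,1.65,0.35,14.4,-1],[0,0,0.012,1.65,0.35,14.4,-1],[0,0,0.012,1.65,0.35,14.4,-1],[0,0,0.012,1.65,0.35,14.4,-1]]
  ],
  "grip_force": 60
}}

```text
time: 38.95
tool_pos: [577.9, -345.1, 35.9]
eef_rot: [3.141, -0.002, -0.056]
ft_force: [-0.4, 1.2, 6.2]
width: 0.1
gripper_force: 60.0
```

Emit:
{"name": "play_rows", "arguments": {
  "moves": [
    [[0,0,0,0,0,-4,-1],[0,0,0,0,0,-8,-1],[0,0,0,0,-1,-12,-1],[0,0,0.01,0,-4,-14.5,-1],[0,0,0.02,-0.1,-8,-15,-1],[0,0,0.03,-0.1,-12,-15,-1],[0,0,0.04,-0.2,-16,-15,-1],[0,0,0.058,-0.3,-20,-15,-1],[0,0,0.058,-0.38,-24,-15,-1],[0,0,0.058,-0.38,-27.4,-14,-1],[0,0,0.058,-0.38,-27.4,-12.5,-1],[0,0,0.058,-0.38,-27.4,-12,-1]]
  ]
}}

```text
time: 40.15
tool_pos: [587.6, -69.9, 153.3]
eef_rot: [3.142, 0.002, -0.112]
ft_force: [-0.1, -1.2, -3.4]
width: 0.101
gripper_force: 59.1
```

Emit:
{"name": "play_rows", "arguments": {
  "moves": [
    [[0,0,0,0,0,0,-1],[0,0,0,0,0,0,-1],[0,0,0,0,0,0,-1],[0,0,0,0,0,0,-1]]
  ]
}}

```text
time: 40.55
tool_pos: [588.8, -72.0, 154.8]
eef_rot: [3.141, -0.001, -0.115]
ft_force: [0.6, -0.1, -2.8]
width: 0.102
gripper_force: 59.0
```

Run:
```python
from h import *
d=wcam(); s=d['s']; print(s['tool_pos'],s['eef_rot'],toTool([589.5,-70.6,118],s),s['ft_force'])
cv2.imwrite('pics/w17.png',d['pixels'][:,:,::-1])
hsv=cv2.cvtColor(d['pixels'],cv2.COLOR_RGB2HSV); m=cv2.inRange(hsv,(20,110,35),(35,255,255)); n,_,st,ce=cv2.connectedComponentsWithStats(m)
print([(ce[i].round(1).tolist(),st[i].tolist(),watz(d,ce[i],80).round(1).tolist()) for i in range(1,n) if st[i,4]>25])
```

```text
[588.79067833 -72.02757178 154.8495934 ] [ 3.14145626e+00 -8.96315193e-04 -1.15433126e-01] [ 0.05071487 -0.1504795   3.68498579] [ 0.63106035 -0.0642743  -2.84738204]
[([229.5, 290.3], [217, 277, 26, 26, 485], [537.2, -24.6, 80.0]), ([332.9, 291.7], [322, 278, 22, 26, 364], [526.6, -105.8, 80.0])]
```

Emit:
{"name": "play_rows", "arguments": {
  "moves": [
    [[0,0,0,0.05,-0.15,1,-1],[0,0,0,0.05,-0.15,2,-1],[0,0,0,0.05,-0.15,2.6,-1],[0,0,0,0.05,-0.15,3.1,-1],[0,0,0,0.05,-0.15,3.5,-1],[0,0,0,0.05,-0.15,3.7,-1],[0,0,0,0.05,-0.15,3.7,-1],[0,0,0,0.05,-0.15,3.7,-1]]
  ]
}}

```text
time: 41.4
tool_pos: [588.9, -69.8, 118.4]
eef_rot: [3.142, 0.0, -0.114]
ft_force: [-6.6, 0.9, 10.7]
width: 0.103
gripper_force: 60.9
```

Emit:
{"name": "play_rows", "arguments": {
  "moves": [
    [[0,0,0,0,0,0,-1],[0,0,0,0,0,0,-0.6],[0,0,0,0,0,0,-0.3],[0,0,0,0,0,0,-0.3],[0,0,0,0,0,0,-0.3],[0,0,0,0,0,-3,-0.3],[0,0,0,0,0,-6,-0.3],[0,0,0,0,0,-10,-0.3],[0,0,0,-2,0,-12,-0.3],[0,0,0,-2,0,-12,-0.3],[0,0,0,-2,0,-12,-0.3],[0,0,0,-2,0,-12,-0.3]]
  ]
}}

```text
time: 42.6
tool_pos: [569.1, -67.6, 236.1]
eef_rot: [3.141, 0.002, -0.114]
ft_force: [0.5, -1.1, -0.2]
width: 0.347
gripper_force: 0.0
```

Run:
```python
from h import *
d=wcam(); s=d['s']; print(s['tool_pos'],s['eef_rot'])
cv2.imwrite('pics/w18.png',d['pixels'][:,:,::-1])
I=d['pixels']; hsv=cv2.cvtColor(I,cv2.COLOR_RGB2HSV)
o=cv2.inRange(hsv,(3,150,50),(18,255,255)); n,l,st,ce=cv2.connectedComponentsWithStats(o)
k=1+np.argmax(st[1:,4]); print(st[k],ce[k]); x,y,w,h,_=st[k]
g=cv2.inRange(hsv,(0,0,70),(180,90,255)); n2,l2,s2,c2=cv2.connectedComponentsWithStats(g)
D=[c2[i] for i in range(1,n2) if x<c2[i][0]<x+w and y<c2[i][1]<y+h and 15<s2[i,4]<120 and s2[i,2]<12]; print(np.round(D,1).tolist())
if len(D)==2:
    a,b=watz(d,D[0],123),watz(d,D[1],123); v=a-b; print((a+b)/2,np.linalg.norm(v),np.arctan2(v[1],v[0]))
t=read_camera('top'); cv2.imwrite('pics/t2.png',t['pixels'][:,:,::-1])
r=read_camera('side'); cv2.imwrite('pics/s2.png',r['pixels'][:,:,::-1])
print(pinpoint('wrist','keeper_1_grip'),[pinpoint(c,'scan_key_top') for c in('top','side')])
```

```text
[569.07975353 -67.56187315 236.07773374] [ 3.14141110e+00  1.59644190e-03 -1.14259875e-01]
[ 198  115  170  129 9530] [282.21857293 183.23997901]
[[282.3, 128.6], [282.4, 234.4]]
[588.71116594 -70.47550449 123.        ] 88.6876670577126 -0.1132028868285897
[{'uv': [281.6, 185.4], 'confidence': 0.63}, {'uv': [319.2, 168.1], 'confidence': 0.6}] [[], [{'uv': [277.1, 198.1], 'confidence': 0.68}, {'uv': [331.3, 187.3], 'confidence': 0.6}]]
```

Emit:
{"name": "play_rows", "arguments": {
  "moves": [
    [[0,0,0,-2.3,3.4,0,-1],[0,0,0,-4.6,6.9,0,-1],[0,0,0,-6.8,10.3,0,-1],[0,0,0,-9.1,13.7,2,-1],[0,0,0,-11.4,17.2,5,-1],[0,0,0,-13.6,20.6,8,-1],[0,0,0,-13.6,20.6,8,-1],[0,0,0,-13.6,20.6,8,-1],[0,0,0,-13.6,20.6,8,-1],[0,0,0,-13.6,20.6,8,-1]]
  ]
}}

```text
time: 43.9
tool_pos: [412.3, -255.9, 158.0]
eef_rot: [3.141, -0.002, -0.112]
ft_force: [0.7, -0.1, 0.2]
width: -0.001
gripper_force: 0.0
```

Run:
```python
from h import *
d=wcam(); s=d['s']; print(s['tool_pos'],s['eef_rot'],s['width'],s['ft_force'])
cv2.imwrite('pics/w19.png',d['pixels'][:,:,::-1])
print(pinpoint('wrist','scan_key_top'))
hsv=cv2.cvtColor(d['pixels'],cv2.COLOR_RGB2HSV); m=cv2.inRange(hsv,(60,80,25),(95,255,255)); n,_,st,ce=cv2.connectedComponentsWithStats(m)
for i in range(1,n):
    if st[i,4]>60: print(st[i],ce[i].round(1),watz(d,ce[i],43).round(1),toTool([*watz(d,ce[i],43)[:2],48],s))
```

```text
[ 412.30808844 -255.85525069  158.03243903] [ 3.14146068e+00 -1.75819722e-03 -1.12026747e-01] -0.0008009086356115632 [ 0.65024021 -0.06025686  0.19377366]
[{'uv': [282.0, 195.7], 'confidence': 0.56}, {'uv': [132.8, 205.7], 'confidence': 0.45}]
[321 173   9  15  88] [325.1 179.7] [ 431.3 -293.7   43. ] [ 2.29358667  3.54475105 11.0077614 ]
[ 262  177   39   39 1099] [280.9 195.9] [ 421.6 -256.3   43. ] [ 0.91231292 -0.05914933 11.00485723]
```

Emit:
{"name": "play_rows", "arguments": {
  "moves": [
    [[0,0,0,0.4,0,3,-1],[0,0,0,0.9,0,6,-1],[0,0,0,0.9,0,9,-1],[0,0,0,0.9,0,10.6,-1],[0,0,0,0.9,0,10.9,-1],[0,0,0,0.9,0,10.9,-1],[0,0,0,0.9,0,10.9,-1],[0,0,0,0.9,0,10.9,-1],[0,0,0,0.9,0,10.9,-1],[0,0,0,0.9,0,10.9,-1]]
  ]
}}

```text
time: 45.0
tool_pos: [420.0, -257.9, 48.8]
eef_rot: [3.141, -0.001, -0.114]
ft_force: [-0.5, -0.2, -0.6]
width: -0.0
gripper_force: 0.0
```

Emit:
{"name": "play_rows", "arguments": {
  "moves": [
    [[0,0,0,0,0,0.1,-1],[0,0,0,0,0,0.2,-1],[0,0,0,0,0,0.3,-1],[0,0,0,0,0,0.4,-1],[0,0,0,0,0,0.4,-1],[0,0,0,0,0,0.4,-1],[0,0,0,0,0,0.4,-1]]
  ]
}}

```text
time: 45.7
tool_pos: [419.6, -257.7, 44.3]
eef_rot: [3.142, 0.0, -0.114]
ft_force: [-0.4, 0.1, 1.7]
width: 0.005
gripper_force: 0.0
```

Emit:
{"name": "play_rows", "arguments": {
  "moves": [
    [[0,0,0,0,0,0.05,-1],[0,0,0,0,0,0.05,-1],[0,0,0,0,0,0.05,-1],[0,0,0,0,0,0.05,-1]]
  ]
}}

```text
time: 46.1
tool_pos: [419.6, -257.7, 43.8]
eef_rot: [3.142, -0.0, -0.114]
ft_force: [-0.3, 0.8, -0.3]
width: 0.002
gripper_force: 0.0
```

Run:
```python
from h import *
for i in range(4): read_camera('top'); s=read_state(); print(s['tool_pos'][2],s['ft_force'][2])
```

```text
43.81126013323064 -0.4914164348352755
43.8246574578963 0.43939427811871495
43.81745620159408 0.4961723411263448
43.80410629540757 -0.16315085975420962
```

No contact yet; continue in small steps.

Emit:
{"name": "play_rows", "arguments": {
  "moves": [
    [[0,0,0,0,0,0.05,-1],[0,0,0,0,0,0.1,-1],[0,0,0,0,0,0.1,-1],[0,0,0,0,0,0.1,-1]]
  ]
}}

```text
time: 46.7
tool_pos: [419.7, -257.8, 42.9]
eef_rot: [3.142, -0.0, -0.114]
ft_force: [0.4, 0.1, 2.0]
width: 0.002
gripper_force: 0.8
```

Run:
```python
from h import *
for i in range(4): read_camera('top'); s=read_state(); print(s['tool_pos'][2],s['ft_force'][2])
```

```text
42.852450702865525 1.380402535142838
42.86594818323554 1.5716628136730215
42.824424077171805 1.2765178723849189
42.841618669481136 0.869510295904011
```

Emit:
{"name": "play_rows", "arguments": {
  "moves": [
    [[0,0,0,0,0,0.1,-1],[0,0,0,0,0,0.2,-1],[0,0,0,0,0,0.28,-1],[0,0,0,0,0,0.34,-1],[0,0,0,0,0,0.34,-1],[0,0,0,0,0,0.34,-1],[0,0,0,0,0,0.34,-1]]
  ]
}}

```text
time: 47.6
tool_pos: [419.7, -257.8, 39.4]
eef_rot: [3.142, -0.0, -0.114]
ft_force: [0.8, -0.2, 2.2]
width: 0.002
gripper_force: 1.2
```

Run:
```python
from h import *
for i in range(4): read_camera('top'); s=read_state(); print(s['tool_pos'][2],s['ft_force'][2])
```

```text
39.415924221408815 2.3669616109550438
39.42480038153499 1.6230334963346251
39.4197760938646 1.751018184985198
39.43919119927489 1.6978886349358562
```

Emit:
{"name": "play_rows", "arguments": {
  "moves": [
    [[0,0,0,0,0,0.04,-1],[0,0,0,0,0,0.04,-1],[0,0,0,0,0,0.04,-1]]
  ]
}}

```text
time: 48.1
tool_pos: [419.7, -257.8, 39.0]
eef_rot: [3.141, -0.0, -0.114]
ft_force: [-0.3, 0.1, 3.3]
width: 0.001
gripper_force: 1.8
```

Run:
```python
from h import *
for i in range(4): read_camera('top'); s=read_state(); print(s['tool_pos'][2],s['ft_force'][2])
```

```text
39.02273615753775 3.1699098604015132
39.042257226579395 3.120920240359359
39.0185080599394 3.109465627800045
39.02661741895113 3.470506650965604
```

Force is rising again past the click (about 3.6 mm travel). Release the key.

Emit:
{"name": "play_rows", "arguments": {
  "moves": [
    [[0,0,0,0,0,-0.3,-1],[0,0,0,0,0,-1,-1],[0,0,0,0,0,-4,-1],[0,0,0,0,0,-8,-1],[0,0,0,0,0,-12,-1],[0,0,0,0,0,-16,-1],[0,0,0,0,0,-16,-1],[0,0,0,0,0,-16,-1],[0,0,0,0,0,-16,-1],[0,0,0,0,0,-16,-1]]
  ]
}}

```text
time: 49.3
tool_pos: [418.8, -257.3, 197.8]
eef_rot: [-3.141, 0.002, -0.114]
ft_force: [-0.3, -0.4, 0.1]
width: 0.002
gripper_force: 0.0
```

Run:
```python
from h import *
a=cv2.imread('pics/s2.png'); d=read_camera('side'); b=d['pixels'][:,:,::-1]
r=(slice(165,225),slice(225,310)); print('rack change side',np.abs(a[r].astype(int)-b[r]).mean(), (np.abs(a[r].astype(int)-b[r]).max(2)>60).sum())
print('bars left on bench:',pinpoint('side','bar_a_mid'),read_state()['ft_force'])
close_job()
```

```text
rack change side 6.055555555555555 220
bars left on bench: [{'uv': [275.8, 206.0], 'confidence': 0.67}] [-1.02852883  0.30130833 -0.21139543]
the job is handed in; nothing more can be done
```

I seated all four bars with their bright ends to the scanner head, put both keepers on, pressed the green key through its click (about 3.6 mm of travel) and released it, and handed the job in at about 49 s; `close_job()` returned no verdict.

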